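# Wedge up a neck-blank gluing jig

### The arm

A 6-joint arm with a two-finger parallel gripper is mounted at the origin on the work surface. World frame = base frame: x ahead of the robot, y to its left, z up, the work surface at z = 0. Lengths are in m, angles in rad, forces in N, time in s.
With the tool pointing down it reaches from about 0.375 to 0.975 m from the base axis. Payload 3.8 kg.
Tool frame: the origin (TCP) lies between the finger pads; the fingertips stand 25 mm ahead of it and the grasp point (between the pads) lies 6 mm ahead of it; z points along the fingers, y is the direction in which the jaws open and shut (so a half turn about z gives the same grasp; the last joint's range is limited). The gripper opens to 85 mm and grips with 20 to 120 N. Pads are 22 mm wide; open, the fingers measure 114 mm over their backs; the gripper's body (76 mm by 85 mm) begins 54 mm behind the grasp point. The pads swing forward as they close: fully open they stand 13 mm farther back than shut.
Start: joints at [-1.279, 0.264, 1.604, -0, 1.274, -0.037], TCP at [0.218, -0.639, 0.256] pointing down, gripper open.
Joint ranges: [-2.63, 2.63], [-0.94, 2.18], [0.31, 2.57], [-1.31, 4.45], [0, 2.66], [-2.55, 2.55]. Speed limits (rad/s): [2.57, 2.57, 3.14, 3.14, 3.14, 3.14].

### API

Orientations are given as a rotation vector (axis times angle).
In Python, from rig import status, viewer, ctrl gives the robot as it stands. The module is installed in compiled form; this text tells all that it offers.
- The arm moves only by the tool step_arm, never from a script. Its argument "steps" is a list of rows, each a list of 6 numbers: the shift along the world's x, y, z in cm, then the turn, a rotation vector about the world's x, y, z in rad. In form: [[tx, ty, tz, ax, ay, az], ...]. A call has exactly 5 rows; each row shifts and turns the commanded pose from where the row before left it; what a row does not reach is not made up. A row lasts 1/12 s, in which the tool goes at most 41.7 mm and 7.16 degrees, less where a joint would pass 70% of its speed; a pose out of reach is approached as far as the arm can. A call is refused whole if a number of a shift passes 4.17 or a number of a turn 0.125, either way. A call with a gripper value outside its range is refused whole. "gripper" is the opening, from 0 (shut) to 1 (fully open), set as the call begins (left out, the last holds). The fingers move at their own pace and stop on an object; the grip force is fixed at half the most. Time passes only in rows, so rows that do not move let the fingers close, or fill a call up. It gives the time, the measured TCP pose, the force and the opening at its end, in the units of the state.
- status.state(): the state, without advancing time (a new reading comes with each control period).
- viewer.grab_frame(name): name is "scene" or "top"; returns the picture (400x640x3 uint8, red, green, blue); there is no depth.
- viewer.camera_model(name): a dict with "fov_y" (degrees; the focal length in pixels is half the picture's height over the tangent of half this angle, whatever the lens; pixels are square), "cx", "cy" (the principal point, pixels), "R" (3x3) and "t" (3): a world point X has camera coordinates R X + t. Camera axes: x right, y down, z forward; pixel columns grow to the right and rows downward; lengths in m; the calibration is good to about 2 mm. A picture is of the moment at which its call begins. camera_model takes no time and is no camera call.
- ctrl.finish_job(): hands the job in, once; it reports no verdict.
The state is a dict: "time_s": time; "joints": joint angles; "joint_vel": joint speeds; "joint_efforts": joint torques, N m; "eef_pos": TCP position; "orientation": TCP orientation; "contact_force": force on the tool from outside, world axes, zero at the start; "wrist_torque": the same for the moment, N m; "opening": opening from 0.0 (shut) to 1.0 (fully open).
Only numpy, scipy, OpenCV 4.12 (cv2) and the standard library are available. Lean on these libraries where they do the work, as an engineer would, in place of code of your own. Each camera call takes 0.05 s, during which the arm holds its last target.

### The job

Dry-clamp the two-piece neck blank in the wedge jig on the luthier's bench: take the wooden wedge from its holder, set it thin end down and loose in the slot between the jig's cheek and the sliding caul, about the middle, and let go of it. Then pick up the small upright mallet and tap the wedge down with it, firmly but without forcing it, until it stops going forward and the two halves stay pressed together on their own. Stand the mallet back upright on the bench, and leave the things around undisturbed.

Things in the scene. Friction and masses are not known exactly. Their poses are not given: they have to be found in the camera images.
- jig: fixed wooden clamping jig, 200 (x) by 190 (y) mm, bed 18 mm thick; origin under its middle at bench level, z up. From -y to +y: fixed light cheek (y -95 to -62 mm, 140 long in x, top at z 65), open wedge slot, dark sliding caul, the two blank halves on the bed, a rubber-faced fence (top at z 62) pinned at a place that differs by up to 6 mm, so the depth where the wedge binds is not known beforehand
- slot (a point): point on the slot-side top edge of the cheek, mid-length, 66 mm above the bench; axes as the jig's. From here the slot is (14 mm + joint caul) wide in +y at its top and 120 mm long in x; both walls lean in 1 in 8 to match the wedge. It is open below: the wedge never bottoms out. Each 4 mm of wedge depth push the caul 1 mm to +y
- caul (a joint): slide of the caul along the jig's +y, m, 0 = fully back at the cheek; starts at 0 to 1 mm. At 4.5 to 10 mm caul, halves and fence are all in touch. It slides stiffly (4 N) and stays where left. Until then the wedge goes down under 5 to 11 N; then the rubber of the fence gives 1 mm per 25 N and resistance climbs 6 to 9 N per mm of depth: 15 to 20 N on the wedge set it well, over 25 N is forcing
- half_a: the blank's half beside the caul, pale wood, 160 (x) by 34 (y) by 40 (z) mm, loose on the bed, origin under its middle, axes as the jig's; a small gap separates it from the other half at the start
- half_b: the blank's other half, slightly darker, same size, between half_a and the fence; origin under its middle
- holder: light wooden block 80 by 70 by 30 mm high with a pocket 24 mm deep in which the wedge stands; origin under its middle
- wedge: dark wooden wedge with orange-red cap, 60 g, 80 mm long (z), 30 mm wide in x (parallel sides, to be gripped), evenly tapered in y from 10 mm thick at the bottom to 30 at the top; origin mid lower end, z up. In the holder its top is 86 mm above the bench. Fits the slot either way round with its x along the jig's x; loose there, its top rests about 60 to 64 mm above the slot's top edge
- wedge_top (a point): middle of the wedge's thick upper end, the face to tap
- mallet: small upright tapping mallet, 0.25 kg: black round rubber head 46 mm across and 32 mm high, standing on its striking face, with a round light wood handle 26 mm across above it up to 110 mm; origin in the middle of the striking face (underside), z up along the handle. Held upright by the handle, its face taps things from above.
- glue_bottle: white bottle with an orange cap, 48 mm across, 130 mm high, bystander; origin underneath
- varnish_jar: amber jar, 60 mm across, 65 mm high, bystander; origin underneath
- spool: wooden spool clamp, 36 mm across, 54 mm high, bystander on the robot side of the jig; origin underneath
Not all that is in view belongs to the job. Leave any green look-alike of the mallet alone.

How it is judged:
On the way, in this order (a step that is already met when the one before it is completed fails the run):
1. the wedge stands loose in the slot, let go, the halves not yet pressed together (x of wedge_top in the frame of slot between -0.035 and 0.035 m and y of wedge_top in the frame of slot between 0 and 0.025 m and angle between the x axis of wedge and the x axis of jig, either way round below 0.15 rad and z of wedge_top in the frame of slot below 0.071 m and angle between wedge's own z axis and vertical below 0.2 rad and contact force between wedge and jig above 0.02 N and contact force between the fingers and wedge below 0.05 N and contact force between half_a and half_b below 1 N), for 0.2 s.
2. the mallet bears on the wedge, and the halves are pressed together (contact force between mallet and wedge above 3 N and contact force between half_a and half_b above 4 N and contact force between the fingers and wedge below 0.05 N).
At the end, for the whole second after the job is handed in: The wedge stands in the slot (within 35 mm of its middle, in line to 0.15 rad and leaning less than 0.15 rad) and by itself keeps the two halves pressed together with more than 4 N; the mallet stands upright on the bench (within 0.1 rad), everything let go and at rest (x of wedge_top in the frame of slot between -0.035 and 0.035 m and y of wedge_top in the frame of slot between 0 and 0.025 m and angle between the x axis of wedge and the x axis of jig, either way round below 0.15 rad and angle between wedge's own z axis and vertical below 0.15 rad and contact force between half_a and half_b above 4 N and linear speed of wedge below 0.01 m/s and angle between mallet's own z axis and vertical below 0.1 rad and height (world z) of mallet below 0.004 m and linear speed of mallet below 0.02 m/s); the robot touches nothing.
It fails at once if the wedge is struck or pressed with more than 35 N by the mallet (contact force between mallet and wedge above 35 N).
It fails at once if the glue bottle is pushed away or knocked over (distance of glue_bottle from where it was at the start of the episode above 0.02 m or angle between glue_bottle's own z axis and vertical above 0.3 rad).
It fails at once if the varnish jar is pushed away or knocked over (distance of varnish_jar from where it was at the start of the episode above 0.02 m or angle between varnish_jar's own z axis and vertical above 0.3 rad).
It fails at once if the spool is pushed away or knocked over (distance of spool from where it was at the start of the episode above 0.02 m or angle between spool's own z axis and vertical above 0.3 rad).
It also fails if it takes over 72 s, if anything falls off the work surface, if the arm or the gripper's body presses on something with over 40 N, if the wrist force passes 120 N, or if a joint passes its speed limit or range.

## Working session

There is one attempt and no reset: what is moved stays moved. The work goes in short steps, Python scripts to look and compute and a tool call to move; the robot and the scene stay as the last step left them, time stands still between calls to the robot, and variables do not carry over. Pictures are saved under pics/ and viewed, and the job is handed in when it is done.

Besides the shell and the picture viewer there is one more tool, called after "Call:" by a JSON object that holds its "fn" and its "kwargs". step_arm: Moves the arm, as the interface text tells. Its arguments: {"type":"object","properties":{"steps":{"type":"array","items":{"type":"array","items":{"type":"number"}}},"gripper":{"type":"number"}},"required":["steps"]}

```bash
mkdir -p pics; python3 - <<'E'
from rig import status, viewer
import cv2
print(status.state())
for n in("scene","top"):
    im=viewer.grab_frame(n); cv2.imwrite(f"pics/{n}0.png",cv2.cvtColor(im,cv2.COLOR_RGB2BGR)); print(n,viewer.camera_model(n))
E
```

```text
{'time_s': 0.0, 'joints': array([-1.27887646e+00,  2.64769722e-01,  1.60536868e+00, -1.65668280e-06,
        1.27375056e+00, -3.69247383e-02]), 'joint_vel': array([ 0.00031266, -0.00030879, -0.00026912,  0.00038439, -0.00108308,
       -0.00080382]), 'joint_efforts': array([ 3.32117006e-04, -5.15107298e+01, -3.67316329e+01, -2.59297285e-04,
        1.27060353e-02, -9.02805510e-07]), 'eef_pos': array([ 0.2177747 , -0.63817697,  0.25495371]), 'orientation': array([-3.09697533e+00, -5.13851558e-01,  4.60776789e-04]), 'contact_force': array([-0.98782107,  0.25622988,  0.38096982]), 'wrist_torque': array([ 0.01675575,  0.0077318 , -0.01779786]), 'opening': 1.0004625171810222}
scene {'fov_y': 44.80718411126712, 'cx': 313.4832047945234, 'cy': 200.58671180335503, 'R': array([[-0.18430805,  0.98277468,  0.01358218],
       [ 0.60607823,  0.12452013, -0.78559781],
       [-0.77375689, -0.13656013, -0.6185884 ]]), 't': array([ 0.08857108, -0.25962706,  1.56584692])}
top {'fov_y': 44.917602187454186, 'cx': 311.4129963228143, 'cy': 198.5868145378556, 'R': array([[-0.006296  , -0.9999109 , -0.01177078],
       [-0.98216004,  0.00839568, -0.18785942],
       [ 0.1879415 ,  0.01037802, -0.98212539]]), 't': array([0.03644154, 0.54029805, 1.34130338])}
```

View pics/scene0.png

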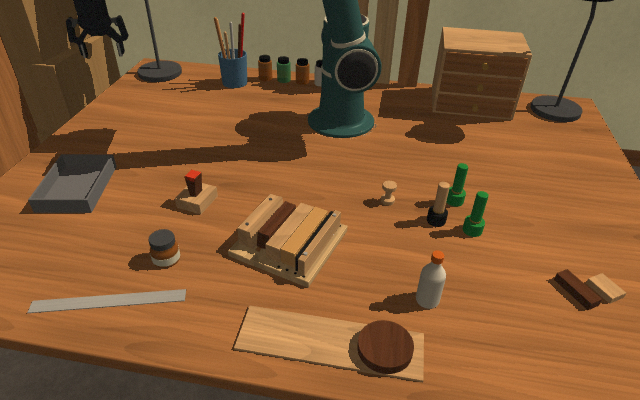

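View pics/top0.png

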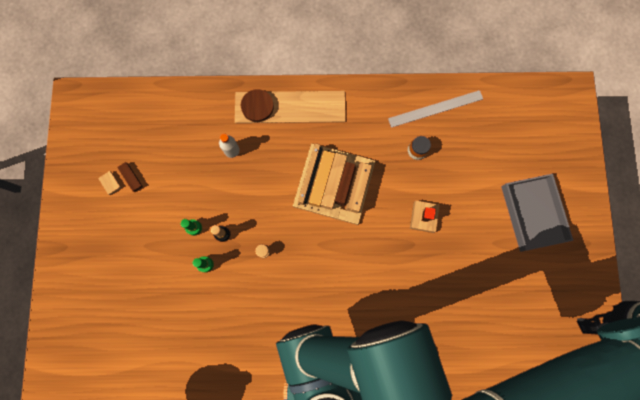

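The wedge is the dark, red-capped piece in its holder at scene (194,183) / top (429,214). The dark block at scene (577,288) could be mistaken for it. The mallet is the black head with light handle at scene (438,205) / top (220,233). Its green look-alikes are at scene (459,185) and (476,215), and the spool is at (389,193). I'll check these in close crops.

```bash
python3 - <<'E'
import cv2,numpy as np
t=cv2.imread("pics/top0.png"); s=cv2.imread("pics/scene0.png")
def c(im,x0,y0,x1,y1,k,n): cv2.imwrite(f"pics/{n}.png",cv2.resize(im[y0:y1,x0:x1],None,fx=k,fy=k,interpolation=cv2.INTER_CUBIC))
c(t,285,135,385,230,6,"c_jig_t")
a=cv2.resize(t[190:240,400:460],None,fx=6,fy=6,interpolation=cv2.INTER_CUBIC)
b=cv2.resize(t[210:280,175:285],None,fx=6,fy=6,interpolation=cv2.INTER_CUBIC)
cv2.imwrite("pics/c_w_t.png",a);cv2.imwrite("pics/c_m_t.png",b)
c(s,160,160,360,290,4,"c_jig_s"); c(s,370,155,500,245,6,"c_m_s")
E
```

```text
(no output)
```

View pics/c_jig_t.png

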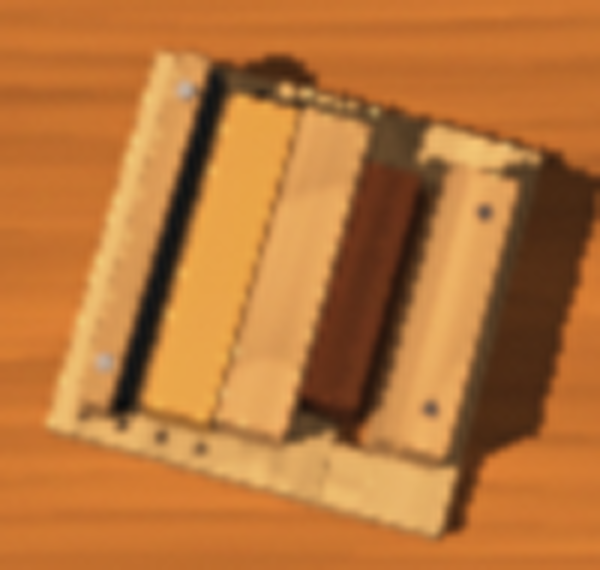

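View pics/c_w_t.png

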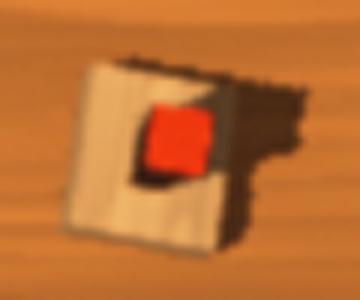

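View pics/c_m_t.png

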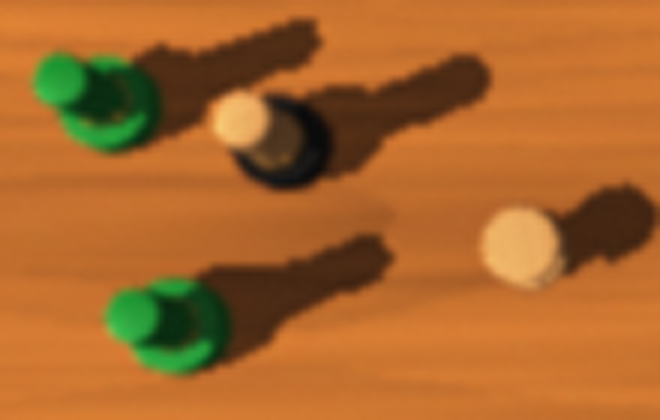

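View pics/c_jig_s.png

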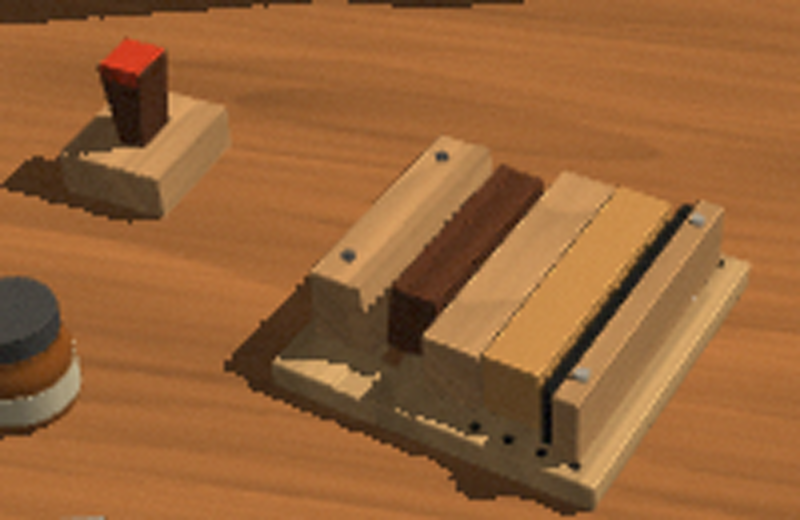

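View pics/c_m_s.png

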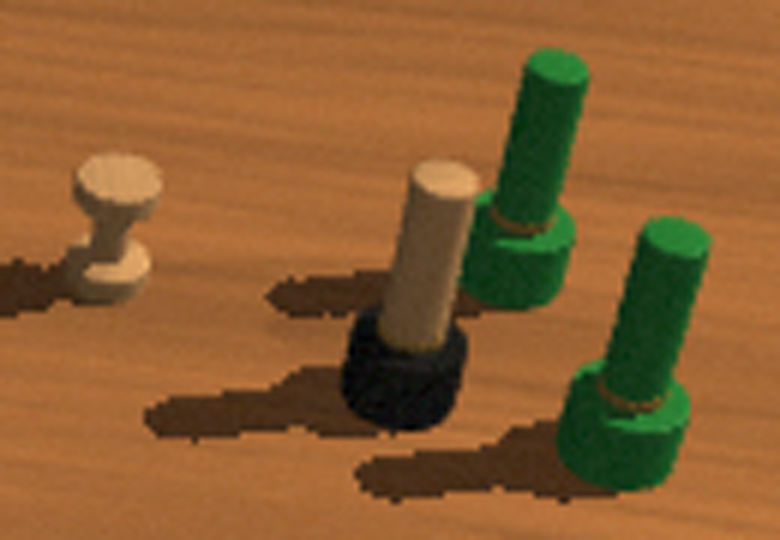

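```bash
cat > h.py <<'E'
import numpy as np,cv2
from scipy.optimize import least_squares
from rig import status, viewer
CM={n:viewer.camera_model(n) for n in("scene","top")}
def K(n):
    c=CM[n];f=200/np.tan(np.radians(c["fov_y"]/2));return f,c["cx"],c["cy"]
def proj(n,X):
    X=np.atleast_2d(X);c=CM[n];p=X@np.array(c["R"]).T+c["t"];f,cx,cy=K(n)
    return np.c_[f*p[:,0]/p[:,2]+cx,f*p[:,1]/p[:,2]+cy]
def ray(n,uv,z):
    f,cx,cy=K(n);R=np.array(CM[n]["R"]);t=np.array(CM[n]["t"])
    d=R.T@np.array([(uv[0]-cx)/f,(uv[1]-cy)/f,1]);o=-R.T@t
    return o+d*(z-o[2])/d[2]
def place(p,L):
    L=np.atleast_2d(L);c,s=np.cos(p[2]),np.sin(p[2])
    return np.c_[p[0]+c*L[:,0]-s*L[:,1],p[1]+s*L[:,0]+c*L[:,1],L[:,2]]
def fit(obs,p0):
    """obs: list (cam, [u,v], [x,y,z] local)"""
    def r(p): return np.concatenate([proj(n,place(p,l))[0]-uv for n,uv,l in obs])
    s=least_squares(r,p0,loss="soft_l1",f_scale=0.7);return s.x,r(s.x).reshape(-1,2)
def up(uv,k,off): return [(uv[0]+.5)/k-.5+off[0],(uv[1]+.5)/k-.5+off[1]]
def grab(n,name):
    im=cv2.cvtColor(viewer.grab_frame(n),cv2.COLOR_RGB2BGR);cv2.imwrite(f"pics/{name}.png",im);return im
def box(x0,x1,y0,y1,z): return [[x0,y0,z],[x1,y0,z],[x1,y1,z],[x0,y1,z]]
def overlay(im,n,polys,x0,y0,x1,y1,k,name):
    o=cv2.resize(im[y0:y1,x0:x1],None,fx=k,fy=k,interpolation=cv2.INTER_CUBIC)
    for P,col in polys:
        q=proj(n,P);q=((q-[x0,y0]+.5)*k-.5)
        cv2.polylines(o,[np.round(q*8).astype(np.int32)],True,col,1,cv2.LINE_AA,3)
    cv2.imwrite(f"pics/{name}.png",o)
E
cat > jig.py <<'E'
from h import *
m=1e-3
T=lambda u,v:("top",up((u,v),6,(285,135)))
S=lambda u,v:("scene",up((u,v),4,(160,160)))
obs=[]
def a(o,x,y,z): obs.append((o[0],o[1],[x*m,y*m,z*m]))
a(T(440,165),70,-62,65);a(T(522,172),70,-95,65);a(T(445,462),-70,-95,65);a(T(365,437),-70,-62,65)
a(S(443,137),-70,-95,65);a(S(493,152),-70,-62,65);a(S(313,273),70,-95,65);a(S(362,303),70,-62,65)
a(S(275,365),100,-95,18);a(S(597,495),100,95,18);a(S(748,262),-100,95,18)
a(T(50,425),-100,95,18)
p,r=fit(obs,[.55,-.05,-.27]);print("jig",p);print(np.round(r,2))
np.save("jig.npy",p)
W=lambda u,v:("top",up((u,v),6,(400,190)))
obs=[]
a(W(152,104),15,15,86);a(W(213,108),15,-15,86);a(W(207,177),-15,-15,86);a(W(144,168),-15,15,86)
a(S(98,68),15,-15,86);a(S(127,40),-15,-15,86);a(S(167,50),-15,15,86);a(S(137,76),15,15,86)
pw,r=fit(obs,[.5,-.3,-.1]);print("wedge",pw);print(np.round(r,2))
np.save("wedge.npy",pw)
obs=[]
a(W(92,65),40,35,30);a(W(66,228),-40,35,30);a(S(160,178),40,35,30);a(S(228,110),-40,35,30);a(S(65,155),40,-35,30)
ph,r=fit(obs,[.5,-.3,-.1]);print("holder",ph);print(np.round(r,2))
M=lambda u,v:("top",up((u,v),6,(175,210)))
N=lambda u,v:("scene",up((u,v),6,(370,155)))
obs=[]
for o in((240,120),):a(M(*o),0,0,110)
a(N(445,180),0,0,110)
pm,r=fit(obs,[.5,.25,0]);print("mallet",pm,r)
np.save("mallet.npy",pm)
print([ray(*x[:2],.11) for x in obs])
for nm,o1,o2,z in(("g1",M(62,80),N(557,66),.11),("g2",M(135,315),N(675,238),.11),("spool",M(521,245),N(119,180),.054)):
    print(nm,ray(*o1,z),ray(*o2,z))
E
python3 jig.py
```

```text
jig [ 0.59756796 -0.02876789 -0.28161692]
[[ 1.73 -1.16]
 [-0.86  0.64]
 [-0.38 -1.6 ]
 [ 1.69 -0.53]
 [-0.05 -0.8 ]
 [-0.43 -0.57]
 [-0.71 -0.11]
 [-0.05 -2.87]
 [ 2.88  1.14]
 [-0.18 -1.21]
 [ 1.19  0.03]
 [-1.   -0.31]]
wedge [ 0.49240337 -0.2958102  -0.18218994]
[[-0.24 -0.81]
 [ 0.3   0.36]
 [-0.08 -0.65]
 [-0.33 -1.  ]
 [-0.19 -1.22]
 [-0.62 -0.78]
 [ 0.04 -0.63]
 [ 0.88 -0.47]]
holder [ 0.49141117 -0.29503265 -0.18566569]
[[-0.32 -0.18]
 [ 0.14 -0.51]
 [ 0.31  0.2 ]
 [ 0.22 -1.09]
 [-0.74 -0.81]]
mallet [0.44662166 0.29625759 0.        ] [[ 0.12308998 -0.40954011]
 [ 0.16780316 -0.78190816]]
[array([0.44549992, 0.296559  , 0.11      ]), array([0.44980115, 0.29580724, 0.11      ])]
g1 [0.46449419 0.37854523 0.11      ] [0.36120428 0.34206445 0.11      ]
g2 [0.35773879 0.34107422 0.11      ] [0.469705   0.37925579 0.11      ]
spool [0.39251734 0.17428371 0.054     ] [0.39704598 0.1749154  0.054     ]
```

```bash
cat > ov.py <<'E'
from h import *
m=1e-3
p=np.load("jig.npy")
G=[(place(p,np.array(box(-70,70,-95,-62,65))*m),(0,255,0)),(place(p,np.array(box(-100,100,-95,95,18))*m),(255,0,0)),(place(p,np.array(box(-60,60,-62,-48,66))*m),(255,255,0))]
pw=np.load("wedge.npy")
G+=[(place(pw,np.array(box(-15,15,-15,15,86))*m),(0,255,255))]
overlay(cv2.imread("pics/top0.png"),"top",G,285,130,385,230,6,"ov_t")
overlay(cv2.imread("pics/scene0.png"),"scene",G,160,160,360,300,4,"ov_s")
E
python3 ov.py
```

```text
(no output)
```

View pics/ov_t.png

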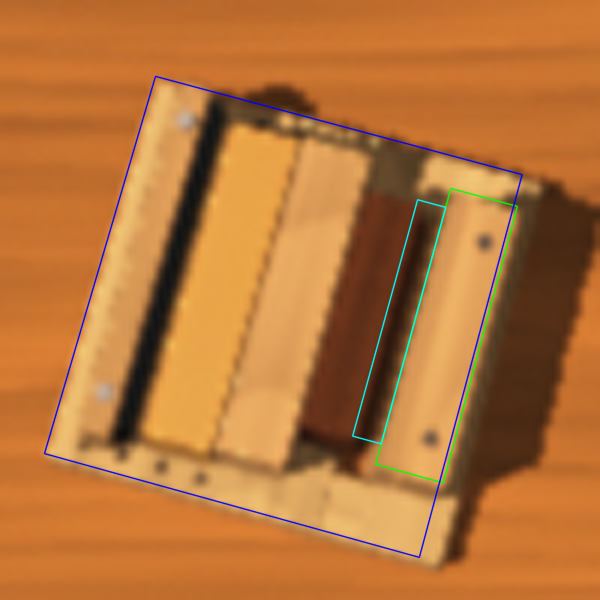

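View pics/ov_s.png

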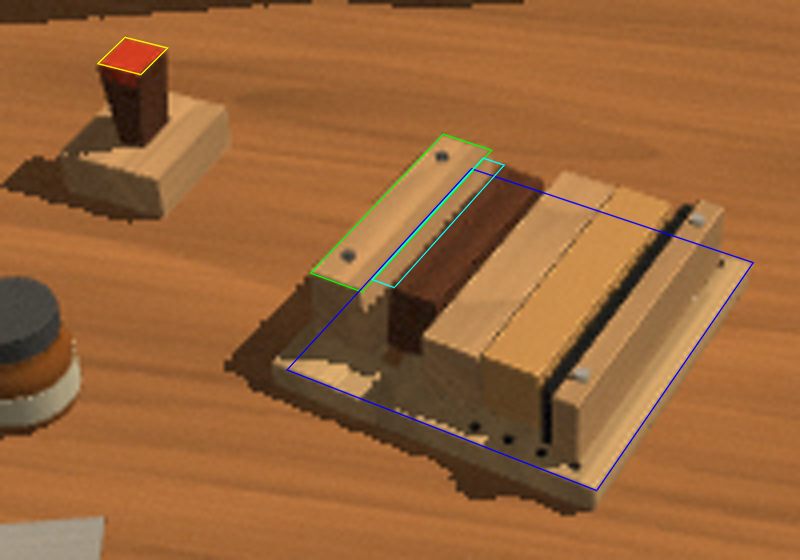

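```bash
python3 - <<'E'
import cv2,numpy as np
g=cv2.cvtColor(cv2.imread("pics/top0.png"),cv2.COLOR_BGR2LAB).astype(float)
# table top edge: subpixel per column via saturation(b channel)
b=g[:,:,2]
xs=[];ys=[]
for x in range(70,585,15):
    c=b[55:100,x-2:x+3].mean(1); d=np.diff(c); i=np.argmax(d); 
    w=d[max(i-2,0):i+3]; y=55+(np.arange(max(i-2,0),i+3)*w).sum()/w.sum()+.5; xs.append(x);ys.append(y)
p=np.polyfit(xs,ys,1); print(np.round(np.array(ys)-np.polyval(p,xs),2)); print(p)
# left edge
xs=[];ys=[]
for y in range(90,390,15):
    c=b[y-2:y+3,0:90].mean(0); d=np.diff(c); i=np.argmax(d);w=d[max(i-2,0):i+3]; xs.append((np.arange(max(i-2,0),i+3)*w).sum()/w.sum()+.5);ys.append(y)
p=np.polyfit(ys,xs,1); print(np.round(np.array(xs)-np.polyval(p,ys),2),p)
E
```

```text
[-0.17  0.03  0.1   0.01 -0.07  0.1   0.06 -0.1   0.01 -0.08 -0.21  0.
  0.12  0.07  0.11  0.05  0.03  0.1   0.   -0.01  0.01 -0.09 -0.07  0.05
  0.12  0.06 -0.08  0.09 -0.13 -0.09  0.04  0.02 -0.14  0.06  0.03]
[-1.14619579e-02  7.78867734e+01]
[ 0.14  0.12  0.12  0.14 -0.14 -0.08 -0.14 -0.13 -0.09 -0.07 -0.08 -0.02
 -0.05 -0.04  0.    0.04  0.05  0.1   0.06  0.06] [-0.10113745 60.87089591]
```

```bash
python3 - <<'E'
import cv2
t=cv2.imread("pics/top0.png"); s=cv2.imread("pics/scene0.png")
for im,(x0,y0,x1,y1),k,n in((s,(222,185,302,255),10,"z_s"),(t,(330,150,385,215),9,"z_t")):
    o=cv2.resize(im[y0:y1,x0:x1],None,fx=k,fy=k,interpolation=cv2.INTER_NEAREST)
    cv2.imwrite(f"pics/{n}.png",cv2.convertScaleAbs(o,alpha=1.5,beta=10))
E
```

```text
(no output)
```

View pics/z_s.png

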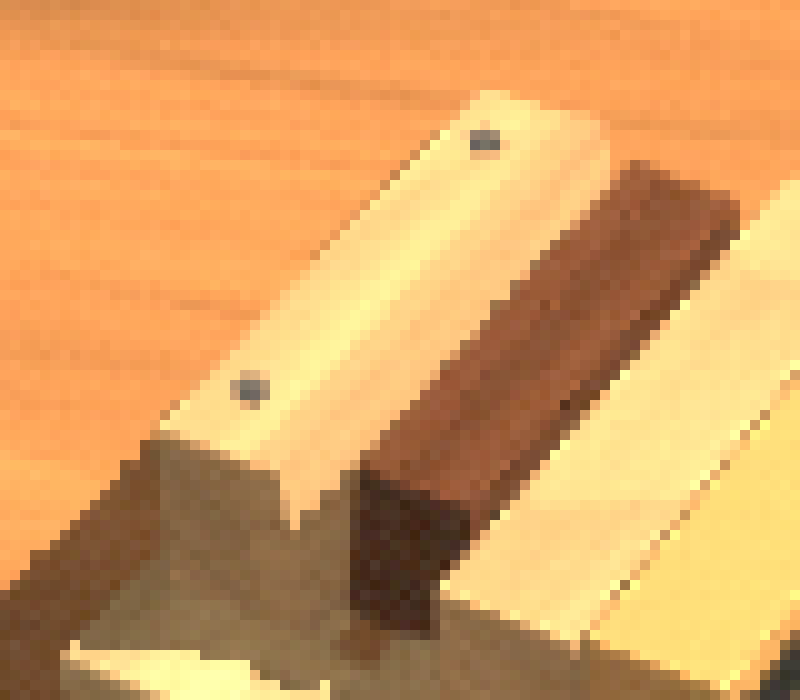

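View pics/z_t.png

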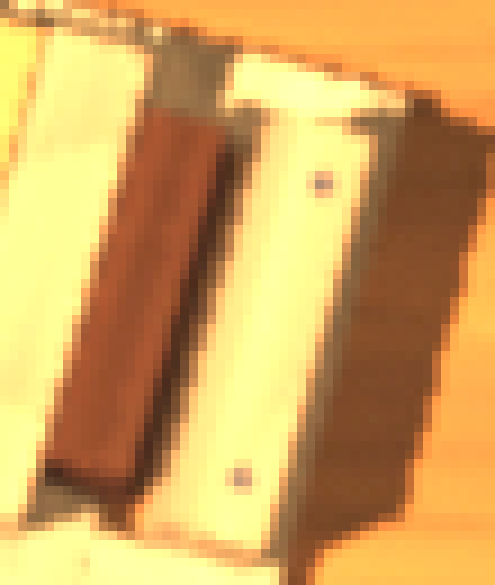

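```bash
cat > edges.py <<'E'
from h import *
def edge(im,a,b,n=40,half=4,trim=.12):
    """subpixel points of strongest gradient across segment a-b"""
    g=cv2.GaussianBlur(cv2.cvtColor(im,cv2.COLOR_BGR2GRAY).astype(np.float32),(0,0),.6)
    a,b=np.array(a,float),np.array(b,float);d=(b-a)/np.linalg.norm(b-a);nn=np.array([-d[1],d[0]])
    s=np.arange(-half,half+.01,.1);out=[]
    for t in np.linspace(trim,1-trim,n):
        q=a+t*(b-a)+s[:,None]*nn
        v=cv2.remap(g,q[:,0].astype(np.float32)[None],q[:,1].astype(np.float32)[None],cv2.INTER_CUBIC)[0]
        dv=np.abs(np.gradient(v));i=dv.argmax();lo,hi=max(0,i-8),i+9
        out.append(q[0]+nn*0+ (s[lo:hi]*dv[lo:hi]).sum()/dv[lo:hi].sum()*nn+half*nn)
    out=np.array(out)
    o=out@nn;k=abs(o-np.median(o))<6
    l=cv2.fitLine(out[k].astype(np.float32),cv2.DIST_HUBER,0,.01,.01).ravel()
    r=(out[k]-l[2:])@np.array([-l[1],l[0]])
    return l[2:],l[:2],r.std(),k.sum()
def wline(cam,im,a,b,z,**kw):
    p,d,sd,k=edge(im,a,b,**kw)
    L=np.linalg.norm(np.subtract(b,a))/2;
    if d@np.subtract(b,a)<0:d=-d
    A,B=ray(cam,p-d*L,z),ray(cam,p+d*L,z)
    return A,B,sd,k
E
python3 - <<'E'
from edges import *
t=cv2.imread("pics/top0.png"); s=cv2.imread("pics/scene0.png")
TT=lambda u,v:(u/9-.5+330,v/9-.5+150)
SS=lambda u,v:(u/10-.5+222,v/10-.5+185)
R={}
R["outer_t"]=wline("top",t,TT(272,555),TT(380,133),.065,half=1.5)
R["outer_s"]=wline("scene",s,SS(480,92),SS(160,430),.065,half=3)
R["inner_s"]=wline("scene",s,SS(608,122),SS(282,470),.065,half=1)
R["slotdark_t"]=wline("top",t,TT(162,500),TT(248,130),.065,half=1.5)
R["caul_t"]=wline("top",t,TT(130,480),TT(225,125),.065,half=1.5)
R["caul_s"]=wline("scene",s,SS(628,165),SS(360,470),.065,half=2)
# end edges
R["near_t"]=wline("top",t,TT(160,530),TT(265,555),.065,half=1.5)
R["far_s"]=wline("scene",s,SS(485,92),SS(605,122),.065,half=2)
R["nearx_s"]=wline("scene",s,SS(160,430),SS(280,470),.065,half=2)
for k,(A,B,sd,n) in R.items():
    d=B-A; yaw=np.arctan2(d[1],d[0]); 
    ps=-0.27;c,sn=np.cos(ps),np.sin(ps)
    M=(A+B)/2; print(k,"yaw",round(yaw,3),"mid",M[:2].round(4),"lx,ly(psi -.27)",round((c*M[0]+sn*M[1])*1e3,1),round((-sn*M[0]+c*M[1])*1e3,1),"sd",round(sd,2),n)
E
```

```text
outer_t yaw -0.281 mid [ 0.5721 -0.1221] lx,ly(psi -.27) 583.9 34.9 sd 0.13 40
outer_s yaw -0.284 mid [ 0.5682 -0.1198] lx,ly(psi -.27) 579.5 36.1 sd 0.72 40
inner_s yaw -0.29 mid [ 0.5773 -0.0906] lx,ly(psi -.27) 580.5 66.7 sd 0.08 40
slotdark_t yaw -0.279 mid [ 0.5781 -0.0866] lx,ly(psi -.27) 580.3 70.7 sd 0.24 40
caul_t yaw -0.286 mid [ 0.5902 -0.0787] lx,ly(psi -.27) 589.9 81.6 sd 0.15 40
caul_s yaw -0.277 mid [ 0.5854 -0.0789] lx,ly(psi -.27) 585.2 80.1 sd 0.22 40
near_t yaw -1.582 mid [ 0.504  -0.0865] lx,ly(psi -.27) 508.8 51.1 sd 0.56 40
far_s yaw 1.361 mid [ 0.5083 -0.0874] lx,ly(psi -.27) 513.1 51.4 sd 0.14 40
nearx_s yaw 1.284 mid [ 0.6422 -0.1241] lx,ly(psi -.27) 652.0 51.7 sd 0.15 40
```

The slot, wedge and mallet positions agree in both cameras to about 2 mm. Next I approach above the wedge with the jaws turned along its x.

Call:
{"fn": "step_arm", "kwargs": {"steps": [[2.74,3.42,-0.4,0,0,0.106],[2.74,3.42,-0.4,0,0,0.106],[2.74,3.42,-0.4,0,0,0.106],[2.74,3.42,-0.4,0,0,0.106],[2.74,3.42,-0.4,0,0,0.106]], "gripper": 1.0}}

```text
time_s: 0.52
eef_pos: [0.3482, -0.4751, 0.2366]
orientation: [-2.853, -1.314, 0.0]
contact_force: [1.1, -0.6, -0.4]
opening: 0.998
```

Call:
{"fn": "step_arm", "kwargs": {"steps": [[2.74,3.42,-0.6,0,0,0.106],[2.74,3.42,-0.6,0,0,0.106],[2.74,3.42,-0.6,0,0,0.106],[2.74,3.42,-0.6,0,0,0.106],[2.74,3.42,-0.6,0,0,0.106]]}}

```text
time_s: 0.93
eef_pos: [0.4774, -0.3139, 0.2085]
orientation: [-2.409, -2.016, 0.0]
contact_force: [0.2, -0.4, 0.5]
opening: 0.999
```

Call:
{"fn": "step_arm", "kwargs": {"steps": [[0,0,0,0,0,0],[0,0,0,0,0,0],[0,0,0,0,0,0],[0,0,0,0,0,0],[0,0,0,0,0,0]]}}

```text
time_s: 1.35
eef_pos: [0.476, -0.3172, 0.2092]
orientation: [2.416, 2.007, -0.0]
contact_force: [0.7, -0.5, -0.0]
opening: 0.995
```

Call:
{"fn": "step_arm", "kwargs": {"steps": [[0.5,0.6,-0.6,0,0,0],[0.5,0.6,-0.6,0,0,0],[0.4,0.6,-1.2,0,0,0],[0.24,0.33,-2.0,0,0,0],[0,0,-1.5,0,0,0]]}}

```text
time_s: 1.77
eef_pos: [0.4932, -0.2932, 0.148]
orientation: [-2.413, -2.01, -0.0]
contact_force: [-1.0, -0.1, 0.4]
opening: 1.002
```

Call:
{"fn": "step_arm", "kwargs": {"steps": [[0,0,0,0,0,0],[0,0,0,0,0,0],[0,0,0,0,0,0],[0,0,0,0,0,0],[0,0,0,0,0,0]]}}

```text
time_s: 2.18
eef_pos: [0.4939, -0.295, 0.1513]
orientation: [2.413, 2.009, 0.001]
contact_force: [-0.5, -0.2, -0.6]
opening: 1.0
```

```bash
python3 - <<'E'
from h import *
t=grab("top","t1");s=grab("scene","s1")
p=status.state();print(p["eef_pos"],p["orientation"])
a=cv2.resize(t[150:270,370:490],None,fx=4,fy=4,interpolation=cv2.INTER_CUBIC)
b=cv2.resize(s[110:230,140:260],None,fx=3.3,fy=4,interpolation=cv2.INTER_CUBIC)[:, :320]
cv2.imwrite("pics/m1.png",np.hstack([a,b]))
E
```

```text
[ 0.49367024 -0.29498075  0.15113635] [2.41295098e+00 2.00903172e+00 8.58659534e-04]
```

View pics/m1.png

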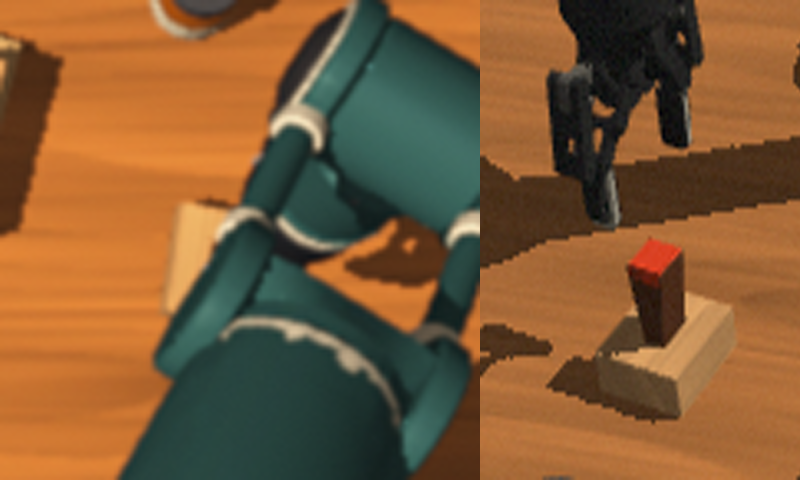

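Call:
{"fn": "step_arm", "kwargs": {"steps": [[-0.1,-0.1,-1.6,0,0,0],[0,0,-1.6,0,0,0],[0,0,-1.6,0,0,0],[0,0,-1.5,0,0,0],[0,0,-1.2,0,0,0]]}}

```text
time_s: 2.7
eef_pos: [0.492, -0.2956, 0.0744]
orientation: [-2.414, -2.01, -0.0]
contact_force: [-0.6, -0.3, 0.3]
opening: 1.002
```

Call:
{"fn": "step_arm", "kwargs": {"steps": [[0,0,0,0,0,0],[0,0,0,0,0,0],[0,0,0,0,0,0],[0,0,0,0,0,0],[0,0,0,0,0,0]]}}

```text
time_s: 3.12
eef_pos: [0.493, -0.2961, 0.0763]
orientation: [2.412, 2.009, 0.001]
contact_force: [0.8, -0.4, 0.1]
opening: 1.002
```

```bash
python3 - <<'E'
from h import *
s=grab("scene","s2")
p=status.state();print(p["eef_pos"],p["orientation"],p["contact_force"])
cv2.imwrite("pics/m2.png",cv2.resize(s[120:240,130:260],None,fx=6,fy=5,interpolation=cv2.INTER_CUBIC))
E
```

```text
[ 0.49284522 -0.29601019  0.07621214] [2.41265259e+00 2.00916658e+00 8.70745475e-04] [-0.57815959  0.42533234  0.7049451 ]
```

View pics/m2.png

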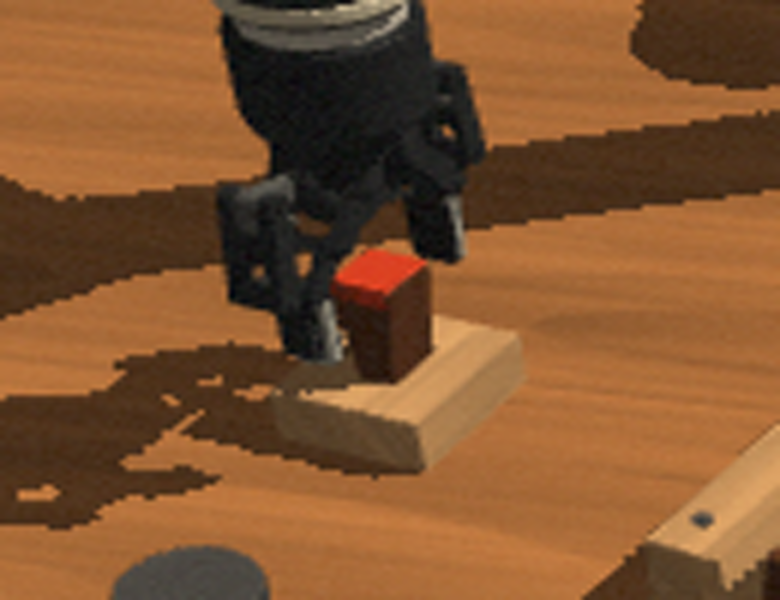

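Call:
{"fn": "step_arm", "kwargs": {"steps": [[0,0,0,0,0,0],[0,0,0,0,0,0],[0,0,0,0,0,0],[0,0,0,0,0,0],[0,0,0,0,0,0]], "gripper": 0.0}}

```text
time_s: 3.58
eef_pos: [0.4921, -0.2955, 0.0752]
orientation: [-2.414, -2.01, 0.0]
contact_force: [-0.1, 0.2, 0.3]
opening: 0.347
```

Call:
{"fn": "step_arm", "kwargs": {"steps": [[0,0,0,0,0,0],[0,0,0,0,0,0],[0,0,0,0,0,0],[0,0,0,0,0,0],[0,0,0,0,0,0]]}}

```text
time_s: 4.0
eef_pos: [0.4921, -0.2955, 0.0752]
orientation: [-2.414, -2.01, 0.0]
contact_force: [-2.0, 0.5, 1.8]
opening: 0.345
```

```bash
python3 - <<'E'
from h import *
s=grab("scene","s3")
p=status.state();print(p["eef_pos"],p["orientation"],p["contact_force"],p["opening"])
cv2.imwrite("pics/m3.png",cv2.resize(s[120:240,130:260],None,fx=6,fy=5,interpolation=cv2.INTER_CUBIC))
E
```

```text
[ 0.49209722 -0.29549474  0.07510929] [-2.41392341e+00 -2.01038950e+00  9.40904412e-05] [ 0.0608112  -0.22577073  1.13081887] 0.34595531871812785
```

View pics/m3.png

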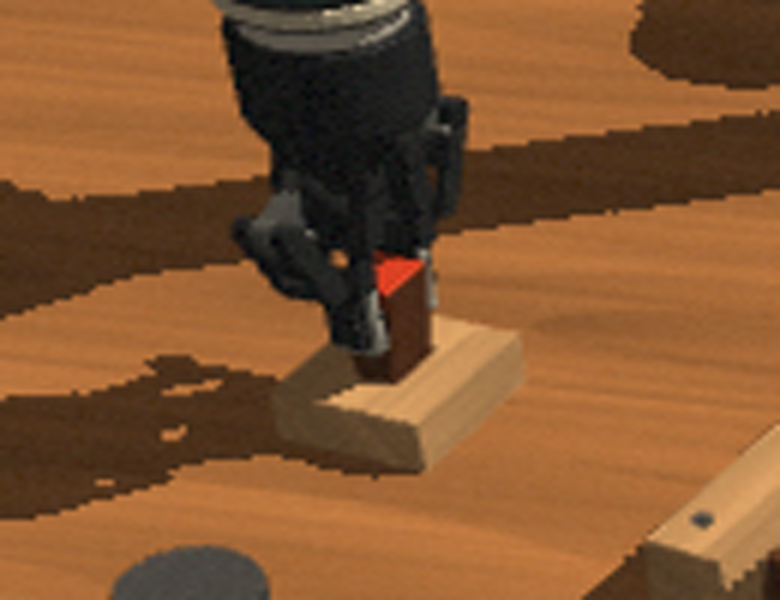

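Call:
{"fn": "step_arm", "kwargs": {"steps": [[0,0,1.5,0,0,0],[0,0,2.5,0,0,0],[0,0,3,0,0,0],[0,0,3,0,0,0],[0,0,2.5,0,0,0]]}}

```text
time_s: 4.47
eef_pos: [0.4924, -0.2957, 0.2018]
orientation: [2.413, 2.01, 0.001]
contact_force: [0.1, -0.8, -0.4]
opening: 0.343
```

Call:
{"fn": "step_arm", "kwargs": {"steps": [[0.9,2.1,0,0,0,-0.01],[0.9,2.1,0,0,0,-0.01],[0.9,2.1,0,0,0,-0.01],[0.9,2.1,0,0,0,-0.01],[0.9,2.1,0,0,0,-0.01]]}}

```text
time_s: 4.88
eef_pos: [0.5373, -0.1896, 0.1998]
orientation: [-2.464, -1.948, -0.0]
contact_force: [-0.6, 0.3, -0.6]
opening: 0.344
```

Call:
{"fn": "step_arm", "kwargs": {"steps": [[0.9,2.1,0,0,0,-0.01],[0.9,2.1,0,0,0,-0.01],[0.9,2.1,0,0,0,-0.01],[0.9,2.1,0,0,0,-0.01],[0.9,2.1,0,0,0,-0.01]]}}

```text
time_s: 5.3
eef_pos: [0.5823, -0.0844, 0.1997]
orientation: [-2.512, -1.887, 0.0]
contact_force: [-0.2, -0.6, -1.0]
opening: 0.342
```

Call:
{"fn": "step_arm", "kwargs": {"steps": [[0,0,0,0,0,0],[0,0,0,0,0,0],[0,0,0,0,0,0],[0,0,0,0,0,0],[0,0,0,0,0,0]]}}

```text
time_s: 5.72
eef_pos: [0.5818, -0.0864, 0.1999]
orientation: [-2.513, -1.886, 0.001]
contact_force: [0.3, 0.2, -0.7]
opening: 0.345
```

```bash
python3 - <<'E'
from h import *
s=grab("scene","s4");t=grab("top","t4")
p=status.state();print(p["eef_pos"],p["orientation"],p["contact_force"],p["opening"])
cv2.imwrite("pics/m4.png",cv2.resize(s[120:260,200:340],None,fx=5,fy=4.2,interpolation=cv2.INTER_CUBIC))
cv2.imwrite("pics/m4t.png",cv2.resize(t[120:240,280:420],None,fx=5,fy=4.2,interpolation=cv2.INTER_CUBIC))
E
```

```text
[ 0.58182603 -0.08634595  0.20004302] [-2.51265997e+00 -1.88575880e+00  2.54610485e-04] [-1.20165537  0.7022583  -0.09490097] 0.34150965151952095
```

View pics/m4.png

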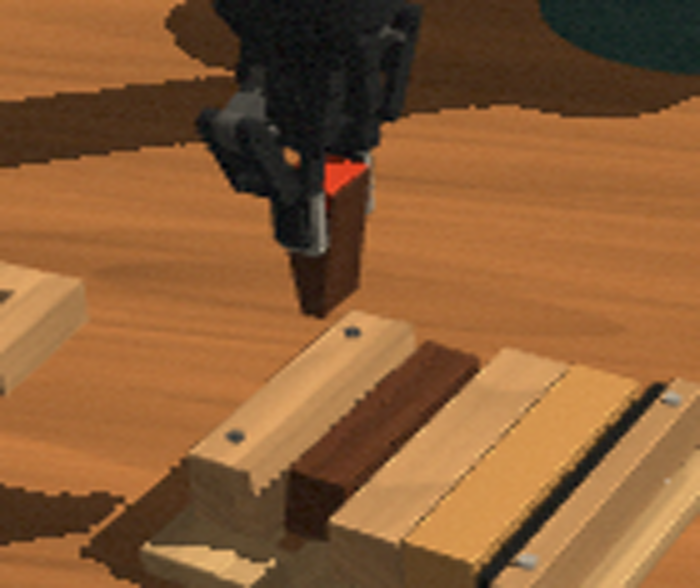

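View pics/m4t.png

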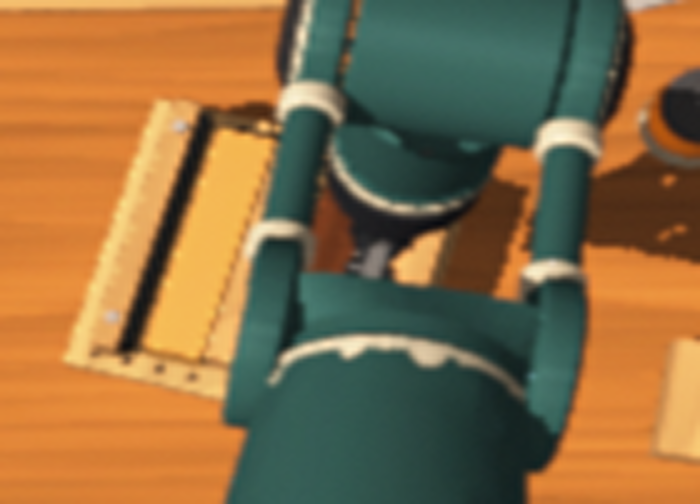

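```bash
cat > wov.py <<'E'
from edges import *
import sys
m=1e-3
def wedge(p,bot):
    c,s=np.cos(p[2]),np.sin(p[2])
    def q(l): return place(p,np.array(l)*m)+[0,0,bot]
    B=box(-15,15,-5,5,0);T=box(-15,15,-15,15,80)
    return [(q(T),(0,255,255)),(q(B),(0,255,0)),(q([B[0],T[0]]),(255,255,0)),(q([B[1],T[1]]),(255,255,0)),(q([B[2],T[2]]),(255,255,0)),(q([B[3],T[3]]),(255,255,0))]
def tool():
    p=status.state();e=p["eef_pos"];o=np.array(p["orientation"]);R=cv2.Rodrigues(o)[0]
    return e,np.arctan2(R[1,1],R[0,1]),p
E
python3 - <<'E'
from wov import *
e,yaw,p=tool();print(e,yaw)
s=cv2.imread("pics/s4.png")
overlay(s,"scene",wedge([e[0]+.0003,e[1]-.0003,yaw],e[2]-.0691),240,140,300,200,10,"w4")
E
```

```text
[ 0.58182603 -0.08634595  0.20004302] -0.2831504567056094
```

View pics/w4.png

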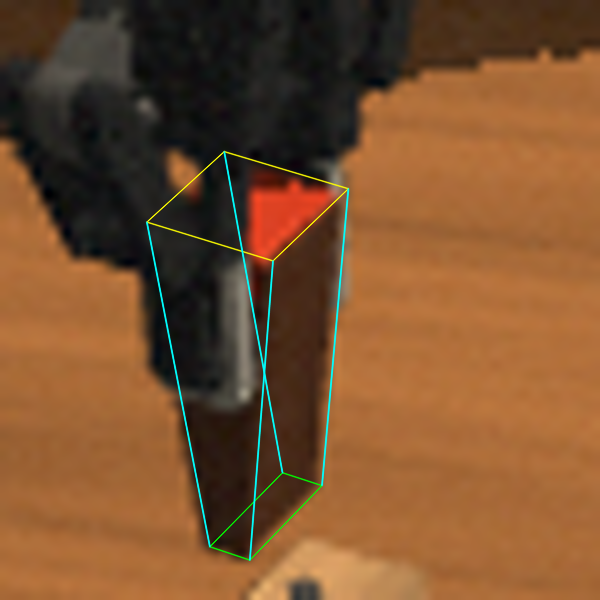

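Call:
{"fn": "step_arm", "kwargs": {"steps": [[0.08,0.29,-1.2,0,0,0],[0,0,-1.5,0,0,0],[0,0,-1.5,0,0,0],[0,0,-1.2,0,0,0],[0,0,-0.8,0,0,0]]}}

```text
time_s: 6.23
eef_pos: [0.5817, -0.0825, 0.1356]
orientation: [-2.51, -1.885, 0.003]
contact_force: [0.4, -0.3, 1.0]
opening: 0.342
```

Call:
{"fn": "step_arm", "kwargs": {"steps": [[0,0,0,0,0,0],[0,0,0,0,0,0],[0,0,0,0,0,0],[0,0,0,0,0,0],[0,0,0,0,0,0]]}}

```text
time_s: 6.65
eef_pos: [0.5837, -0.0828, 0.1392]
orientation: [2.51, 1.886, 0.002]
contact_force: [0.5, 0.1, -0.6]
opening: 0.343
```

```bash
python3 - <<'E'
from wov import *
s=grab("scene","s5")
e,yaw,p=tool();print(e,yaw,p["contact_force"])
c,sn=np.cos(-.27),np.sin(-.27);print(c*e[0]+sn*e[1],-sn*e[0]+c*e[1])
overlay(s,"scene",wedge([e[0]+.0003,e[1]-.0003,yaw],e[2]-.0691),225,155,305,235,9,"w5")
overlay(s,"scene",[],225,155,305,235,9,"w5n")
E
```

```text
[ 0.58359736 -0.08276468  0.13905996] -0.2819952408759446 [ 0.70218181 -0.63062384 -0.58206513]
0.5845300973429327 0.07589757381160826
```

View pics/w5.png

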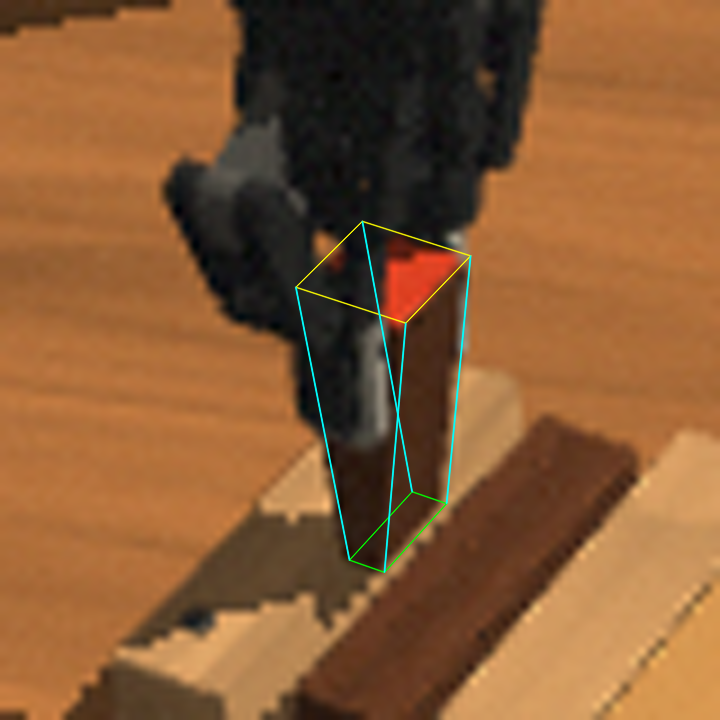

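View pics/w5n.png

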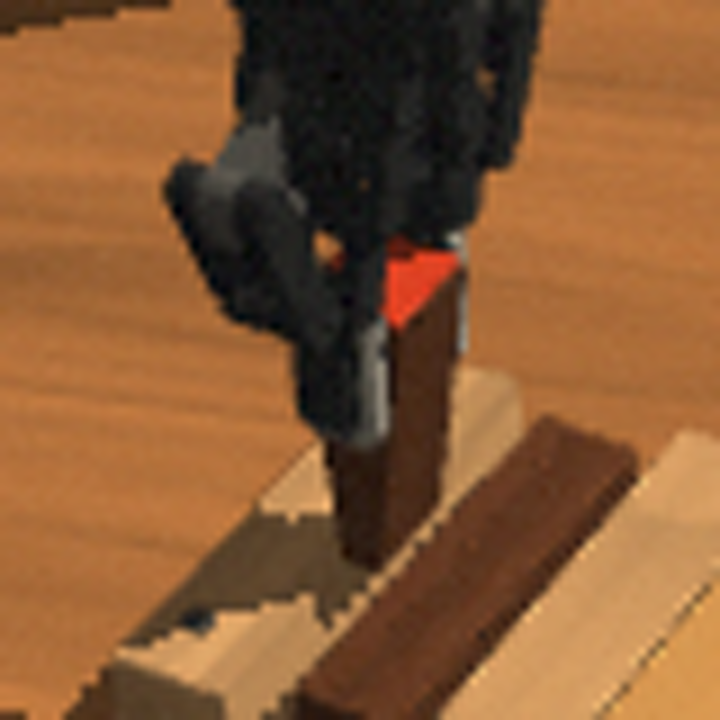

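```bash
python3 - <<'E'
from wov import *
e,yaw,p=tool();print(e,yaw,p["contact_force"])
s=grab("scene","s6")
e,yaw,p=tool();print(e,yaw,p["orientation"],p["joint_vel"])
overlay(s,"scene",wedge([e[0]+.0003,e[1]-.0003,yaw],e[2]-.0691),225,155,305,235,9,"w6")
E
```

```text
[ 0.58359736 -0.08276468  0.13905996] -0.2819952408759446 [ 0.70218181 -0.63062384 -0.58206513]
[ 0.58346176 -0.08272302  0.13890933] -0.2819743620709086 [2.51071277e+00 1.88660664e+00 1.52696012e-03] [-0.00012015  0.00271854  0.00396287  0.0010972  -0.00046192 -0.00070398]
```

View pics/w6.png

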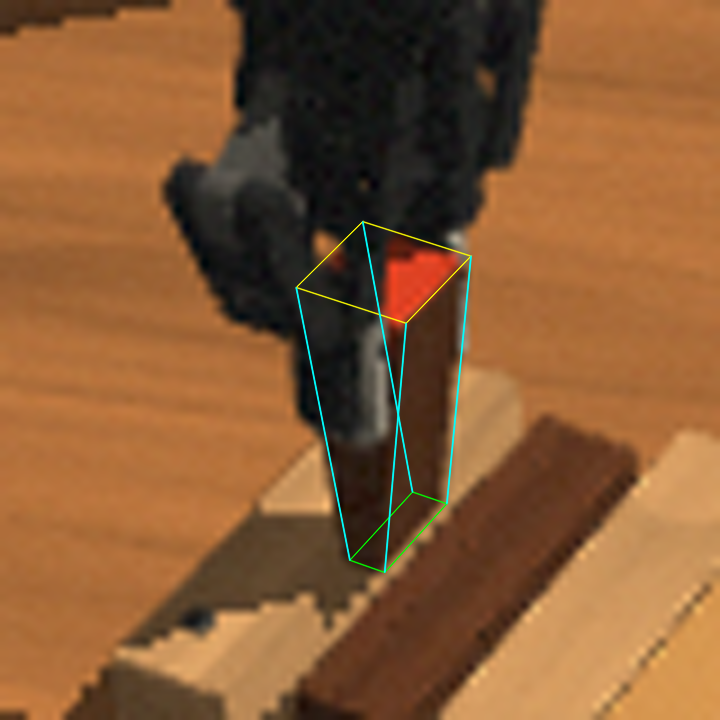

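```bash
cat > chk.py <<'E'
from wov import *
def C(u,v):return ((u+.5)/9-.5+225,(v+.5)/9-.5+155)
def run(name,z=None):
    im=cv2.imread(f"pics/{name}.png");e,yaw,p=tool()
    P=wedge([e[0]+.0003,e[1]-.0003,yaw],e[2]-.0691)
    T=proj("scene",P[0][0]);B=proj("scene",P[1][0])
    # corners idx: 0(-,-)1(+,-)2(+,+)3(-,+)
    for nm,a,b in(("right sil",T[3],B[3]),("front vert",T[2],B[2]),("left sil",T[1],B[1]),("bottom +y",B[2],B[3])):
        pt,d,sd,k=edge(im,a,b,half=2.5,trim=.05 if nm=="bottom +y" else .12,n=30)
        n=np.array([-d[1],d[0]]);n=n if n[0]>0 else -n
        print(nm,"offset(actual-pred, px along +u normal)",round(float((pt-(a+b)/2)@n),2),"sd",round(float(sd),2),k)
    # px per mm of jig y shift
    q=proj("scene",place([e[0],e[1],-.282],[[0,0,e[2]],[0,.01,e[2]]]));print("px per mm",(q[1]-q[0])/10)
import sys
E
python3 - <<'E'
from chk import *
run("s6")
E
```

```text
right sil offset(actual-pred, px along +u normal) -0.53 sd 0.11 30
front vert offset(actual-pred, px along +u normal) -0.68 sd 0.73 30
left sil offset(actual-pred, px along +u normal) -1.26 sd 0.53 30
bottom +y offset(actual-pred, px along +u normal) -0.55 sd 0.08 30
px per mm [0.40256254 0.13098378]
```

```bash
python3 - <<'E'
from wov import *
s=cv2.imread("pics/s6.png");s0=cv2.imread("pics/scene0.png")
c,sn=np.cos(-.27),np.sin(-.27)
def L(lym,z):
    mid=np.array([c*.5825-sn*lym,sn*.5825+c*lym]); d=np.array([np.cos(-.283),np.sin(-.283)])
    return np.array([[*(mid-.07*d),z],[*(mid+.07*d),z]])
for im,z,n in((s,.0698,"l6"),(s0,.065,"l0")):
    overlay(im,"scene",[(L(.0667,z),(0,255,0)),(L(.0801,z),(255,255,0))],225,155,305,235,9,n)
E
```

```text
(no output)
```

View pics/l6.png

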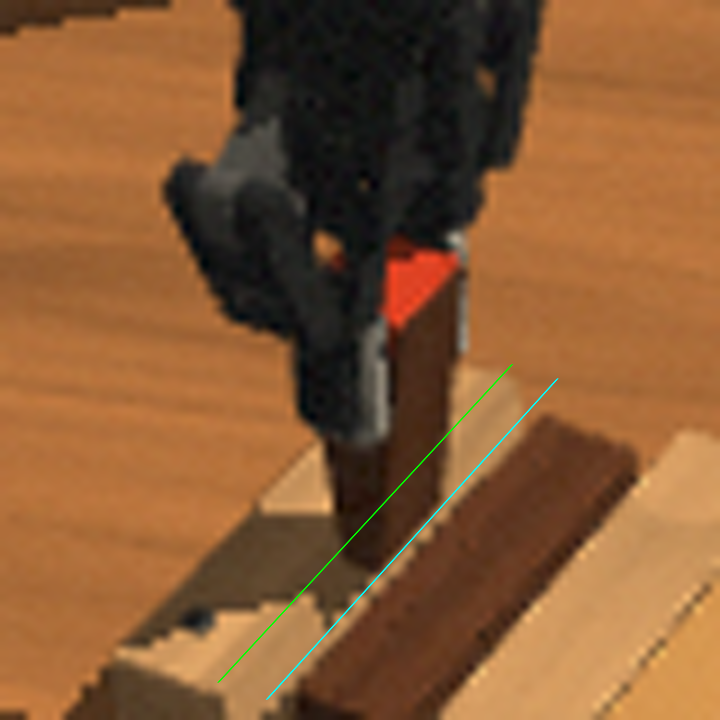

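View pics/l0.png

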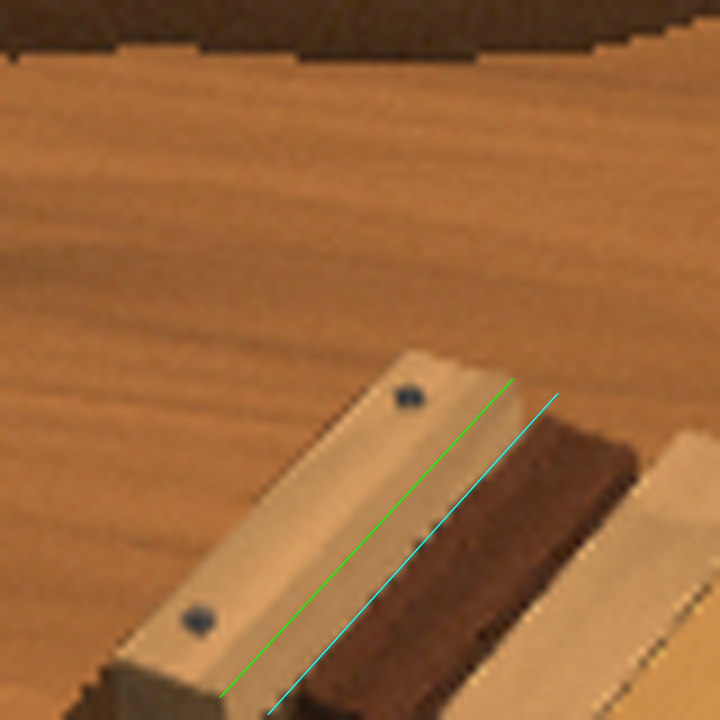

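```bash
python3 - <<'E'
from wov import *
pw=np.load("wedge.npy")
c,sn=np.cos(-.27),np.sin(-.27)
def red(im):
    b,g,r=[im[:,:,i].astype(float) for i in range(3)]
    w=np.clip((r-1.6*g-20)/80,0,1);return w
for n,f,r in(("top","top0",(405,195,450,235)),("scene","scene0",(180,165,210,190))):
    im=cv2.imread(f"pics/{f}.png");w=red(im);M=np.zeros_like(w);M[r[1]:r[3],r[0]:r[2]]=1;w*=M
    if n=="scene":
        # subtract: cap sides visible also; report only
        pass
    yy,xx=np.mgrid[:400,:640];cen=((w*xx).sum()/w.sum(),(w*yy).sum()/w.sum())
    p=ray(n,cen,.086);print(n,cen,w.sum(),p,"ly",-sn*p[0]+c*p[1])
    for a,b in((0,1),(1,2),(2,3),(3,0)):
        P=place(pw,np.array(box(-15,15,-15,15,86))*m)
        A,B,sd,k=wline(n,im,proj(n,P[a])[0],proj(n,P[b])[0],.086,half=2,trim=.15,n=20)
        Mi=(A+B)/2;print("  edge",a,b,Mi[:2].round(4),round(float(sd),2),k)
E
```

```text
top (np.float64(429.2993907563026), np.float64(213.0195798319328)) 118.99999999999999 [ 0.49025718 -0.29562108  0.086     ] ly -0.15414399409475016
  edge 0 1 [ 0.4925 -0.3103] 0.22 20
  edge 1 2 [ 0.5086 -0.2985] 0.17 20
  edge 2 3 [ 0.495  -0.2775] 0.24 20
  edge 3 0 [ 0.4742 -0.293 ] 0.36 20
scene (np.float64(192.42454112848404), np.float64(174.05733061409472)) 88.25999999999999 [ 0.49500368 -0.29554376  0.086     ] ly -0.15280342963424012
  edge 0 1 [ 0.4898 -0.3098] 0.34 20
  edge 1 2 [ 0.5081 -0.2957] 0.11 20
  edge 2 3 [ 0.4946 -0.2813] 0.38 20
  edge 3 0 [ 0.4784 -0.2934] 0.43 20
```

Call:
{"fn": "step_arm", "kwargs": {"steps": [[0,0,-0.15,0,0,0],[0,0,-0.15,0,0,0],[0,0,-0.15,0,0,0],[0,0,-0.1,0,0,0],[0,0,-0.05,0,0,0]]}}

```text
time_s: 7.17
eef_pos: [0.5827, -0.0826, 0.1317]
orientation: [-2.511, -1.887, 0.001]
contact_force: [-0.6, -0.0, -0.5]
opening: 0.339
```

Call:
{"fn": "step_arm", "kwargs": {"steps": [[0,0,-0.1,0,0,0],[0,0,-0.1,0,0,0],[0,0,-0.1,0,0,0],[0,0,0,0,0,0],[0,0,0,0,0,0]]}}

```text
time_s: 7.58
eef_pos: [0.5829, -0.0826, 0.129]
orientation: [-2.511, -1.887, 0.0]
contact_force: [-0.7, 0.5, -0.1]
opening: 0.345
```

Wedge tip is about 5 mm below the slot edge with no contact force, so it has entered. I keep lowering gently.

Call:
{"fn": "step_arm", "kwargs": {"steps": [[0,0,-0.1,0,0,0],[0,0,-0.1,0,0,0],[0,0,-0.1,0,0,0],[0,0,0,0,0,0],[0,0,0,0,0,0]]}}

```text
time_s: 8.0
eef_pos: [0.5828, -0.0826, 0.1259]
orientation: [-2.511, -1.887, 0.0]
contact_force: [0.4, 0.8, -0.3]
opening: 0.342
```

Call:
{"fn": "step_arm", "kwargs": {"steps": [[0,0,-0.1,0,0,0],[0,0,-0.1,0,0,0],[0,0,-0.1,0,0,0],[0,0,0,0,0,0],[0,0,0,0,0,0]]}}

```text
time_s: 8.42
eef_pos: [0.5828, -0.0826, 0.1229]
orientation: [-2.511, -1.887, 0.0]
contact_force: [0.1, 0.4, -1.2]
opening: 0.341
```

```bash
python3 - <<'E'
from wov import *
s=grab("scene","s7")
e,yaw,p=tool();print(e,yaw,p["contact_force"])
overlay(s,"scene",[],225,155,305,235,9,"w7")
E
```

```text
[ 0.58292268 -0.08262278  0.12304853] -0.2820089931717881 [ 0.50045388 -0.12289989 -1.0082833 ]
```

View pics/w7.png

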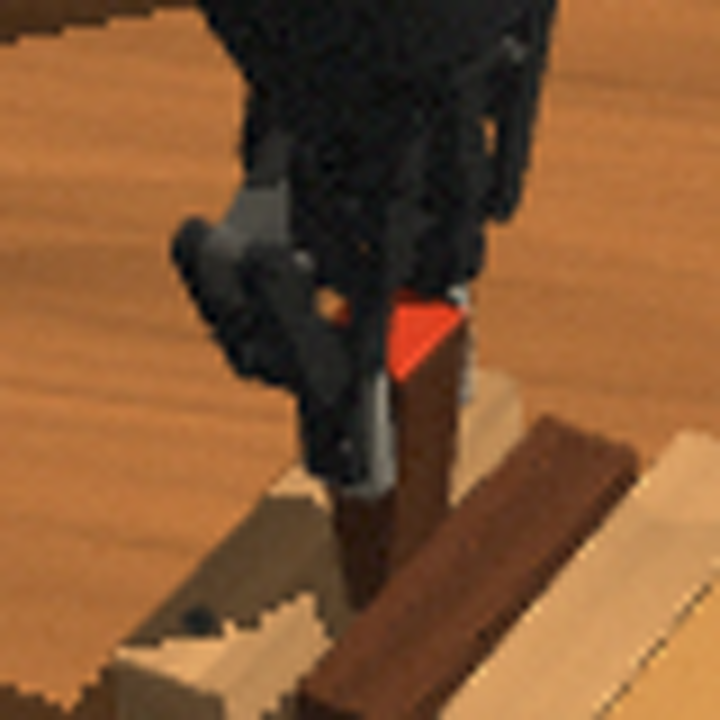

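Call:
{"fn": "step_arm", "kwargs": {"steps": [[0,0,-0.1,0,0,0],[0,0,-0.1,0,0,0],[0,0,0,0,0,0],[0,0,0,0,0,0],[0,0,0,0,0,0]]}}

```text
time_s: 8.88
eef_pos: [0.5829, -0.0828, 0.121]
orientation: [2.511, 1.887, -0.0]
contact_force: [-0.1, -1.5, -0.5]
opening: 0.345
```

Call:
{"fn": "step_arm", "kwargs": {"steps": [[0,0,-0.1,0,0,0],[0,0,-0.1,0,0,0],[0,0,0,0,0,0],[0,0,0,0,0,0],[0,0,0,0,0,0]]}}

```text
time_s: 9.3
eef_pos: [0.583, -0.0829, 0.1192]
orientation: [2.511, 1.887, -0.0]
contact_force: [-0.5, -3.2, 0.6]
opening: 0.341
```

Call:
{"fn": "step_arm", "kwargs": {"steps": [[-0.02,-0.08,0,0,0,0],[0,0,0,0,0,0],[0,0,-0.1,0,0,0],[0,0,0,0,0,0],[0,0,0,0,0,0]]}}

```text
time_s: 9.72
eef_pos: [0.5832, -0.0831, 0.1186]
orientation: [2.512, 1.887, 0.002]
contact_force: [-0.6, -0.1, 4.5]
opening: 0.345
```

```bash
python3 - <<'E'
from wov import *
e,yaw,p=tool();print(e,yaw,p["contact_force"],p["wrist_torque"])
E
```

```text
[ 0.58315341 -0.08312621  0.11859948] -0.28215493461268243 [-0.56475124 -0.08996441  4.54969553] [ 0.18904587  0.09111795 -0.09242676]
```

Call:
{"fn": "step_arm", "kwargs": {"steps": [[0,0,0.02,0,0,0],[0,0,0,0,0,0],[0,0,0,0,0,0],[0,0,0,0,0,0],[0,0,0,0,0,0]], "gripper": 0.75}}

```text
time_s: 10.13
eef_pos: [0.5824, -0.0834, 0.1179]
orientation: [-2.511, -1.887, 0.001]
contact_force: [-0.7, -0.4, 0.4]
opening: 0.75
```

Call:
{"fn": "step_arm", "kwargs": {"steps": [[0,0,0,0,0,0],[0,0,0,0,0,0],[0,0,0,0,0,0],[0,0,0,0,0,0],[0,0,0,0,0,0]]}}

```text
time_s: 10.55
eef_pos: [0.5828, -0.0834, 0.1183]
orientation: [2.512, 1.887, 0.0]
contact_force: [-0.7, 0.1, 0.1]
opening: 0.748
```

```bash
python3 - <<'E'
from wov import *
s=grab("scene","s8")
e,yaw,p=tool();print(e,yaw,p["contact_force"],p["opening"])
overlay(s,"scene",[],225,155,305,235,9,"w8")
E
```

```text
[ 0.58273818 -0.0834284   0.11828416] -0.2819664822814535 [0.06991764 0.41916616 0.44542266] 0.753853247465677
```

View pics/w8.png

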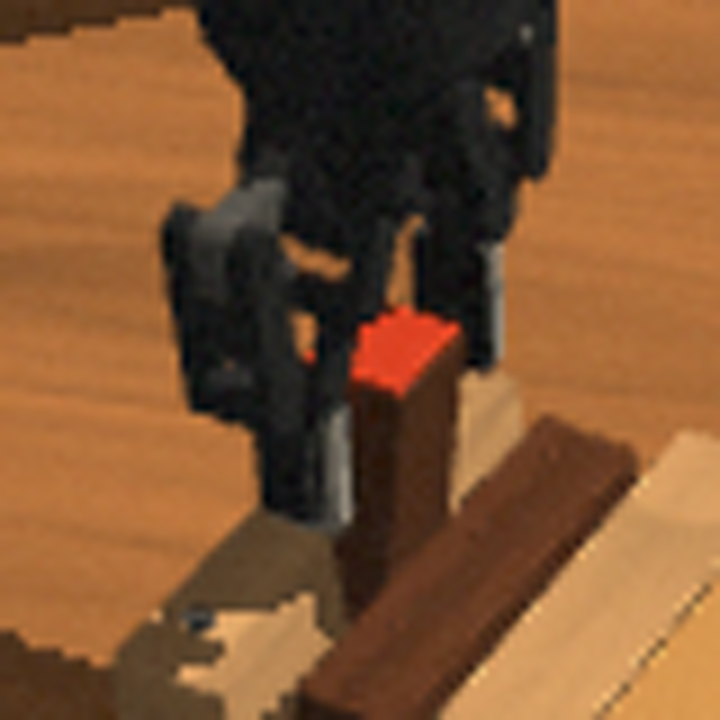

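Call:
{"fn": "step_arm", "kwargs": {"steps": [[0,0,1.2,0,0,0],[0,0,2.5,0,0,0],[0,0,3.3,0,0,0],[0,0,3.2,0,0,0],[0,0,2.3,0,0,0]]}}

```text
time_s: 11.02
eef_pos: [0.5838, -0.0836, 0.2476]
orientation: [2.509, 1.885, 0.004]
contact_force: [0.5, -0.7, 1.2]
opening: 0.751
```

Call:
{"fn": "step_arm", "kwargs": {"steps": [[-0.91,2.53,0,0,0,0.04],[-0.91,2.53,0,0,0,0.04],[-0.91,2.53,0,0,0,0.04],[-0.91,2.53,0,0,0,0.04],[-0.91,2.53,0,0,0,0.04]], "gripper": 0.6}}

```text
time_s: 11.43
eef_pos: [0.5369, 0.044, 0.2446]
orientation: [2.308, 2.13, 0.002]
contact_force: [0.2, -0.2, 0.2]
opening: 0.599
```

Call:
{"fn": "step_arm", "kwargs": {"steps": [[-0.91,2.53,0,0,0,0.04],[-0.91,2.53,0,0,0,0.04],[-0.91,2.53,0,0,0,0.04],[-0.91,2.53,0,0,0,0.04],[-0.91,2.53,0,0,0,0.04]]}}

```text
time_s: 11.85
eef_pos: [0.4913, 0.1707, 0.2445]
orientation: [2.084, 2.35, 0.002]
contact_force: [0.5, 0.1, 0.6]
opening: 0.603
```

Call:
{"fn": "step_arm", "kwargs": {"steps": [[-0.91,2.53,0,0,0,0.04],[-0.91,2.53,0,0,0,0.04],[-0.91,2.53,0,0,0,0.04],[-0.91,2.53,0,0,0,0.04],[-0.91,2.53,0,0,0,0.04]]}}

```text
time_s: 12.27
eef_pos: [0.4457, 0.2973, 0.2446]
orientation: [1.839, 2.547, 0.002]
contact_force: [-0.9, -1.0, 0.2]
opening: 0.6
```

Call:
{"fn": "step_arm", "kwargs": {"steps": [[0,0,0,0,0,0],[0,0,0,0,0,0],[0,0,0,0,0,0],[0,0,0,0,0,0],[0,0,0,0,0,0]]}}

```text
time_s: 12.68
eef_pos: [0.4467, 0.2951, 0.2435]
orientation: [1.844, 2.543, 0.0]
contact_force: [0.1, 0.9, -0.5]
opening: 0.596
```

```bash
python3 - <<'E'
from wov import *
s=grab("scene","s9");t=grab("top","t9")
e,yaw,p=tool();print(e,yaw,p["contact_force"],p["opening"])
overlay(s,"scene",[],225,155,345,255,6,"w9")
overlay(s,"scene",[],370,90,500,240,4,"w9m")
overlay(t,"top",[],285,130,385,230,6,"w9t")
print(proj("scene",[[e[0],e[1],.11]]))
E
```

```text
[0.44664816 0.29519832 0.24340601] 0.316434771019374 [ 0.25666281 -0.24323975  0.72166406] 0.5994909950830157
[[443.44688306 183.75275405]]
```

View pics/w9.png

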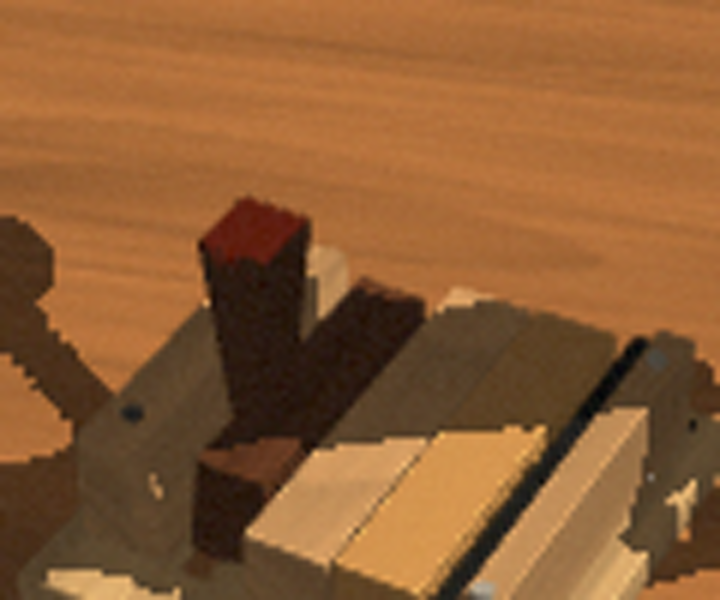

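View pics/w9m.png

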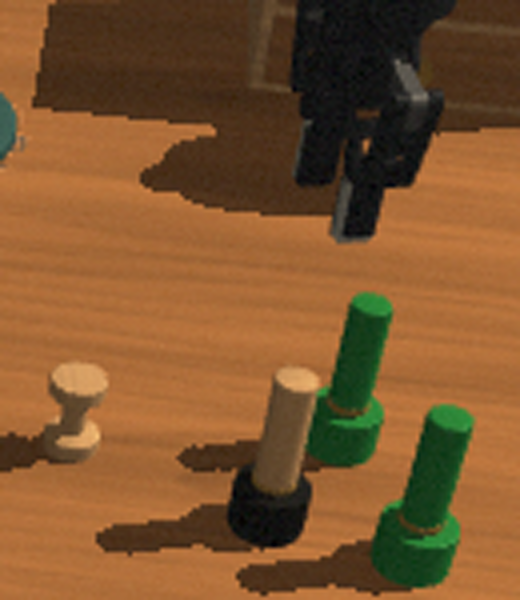

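View pics/w9t.png

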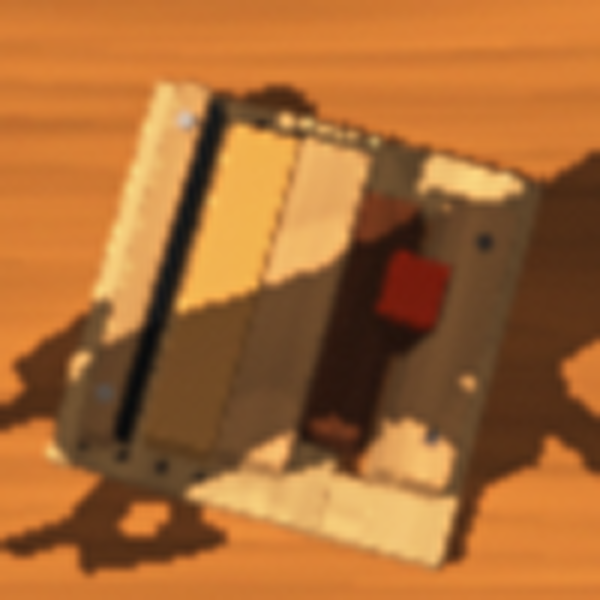

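Call:
{"fn": "step_arm", "kwargs": {"steps": [[0,0.1,-2,0,0,0],[0,0,-2.6,0,0,0],[0,0,-2.6,0,0,0],[0,0,-1.8,0,0,0],[0,0,-0.5,0,0,0]]}}

```text
time_s: 13.2
eef_pos: [0.4442, 0.2951, 0.1445]
orientation: [-1.842, -2.542, 0.01]
contact_force: [-0.6, -1.3, -1.1]
opening: 0.596
```

```bash
python3 - <<'E'
from wov import *
s=grab("scene","s10")
e,yaw,p=tool();print(e,yaw,p["contact_force"],p["opening"])
overlay(s,"scene",[],390,120,490,240,5,"w10")
E
```

```text
[0.44452124 0.29536482 0.14514417] 0.3170500239742752 [-0.30766035 -0.9394622   0.21592194] 0.6025090747449984
```

View pics/w10.png

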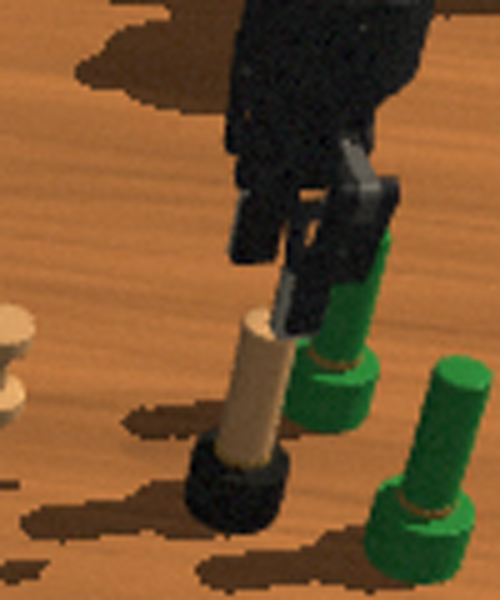

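Call:
{"fn": "step_arm", "kwargs": {"steps": [[0.05,0.05,-1.0,0,0,0],[0,0,-1.3,0,0,0],[0,0,-1.3,0,0,0],[0,0,-1.2,0,0,0],[0,0,-0.9,0,0,0]]}}

```text
time_s: 13.67
eef_pos: [0.4474, 0.2978, 0.0912]
orientation: [1.842, 2.545, 0.002]
contact_force: [-1.4, 0.3, -0.5]
opening: 0.599
```

Call:
{"fn": "step_arm", "kwargs": {"steps": [[0,0,0,0,0,0],[0,0,0,0,0,0],[0,0,0,0,0,0],[0,0,0,0,0,0],[0,0,0,0,0,0]]}}

```text
time_s: 14.08
eef_pos: [0.4474, 0.298, 0.0922]
orientation: [1.841, 2.545, 0.002]
contact_force: [-0.1, -0.8, -0.3]
opening: 0.598
```

```bash
python3 - <<'E'
from wov import *
s=grab("scene","s11")
e,yaw,p=tool();print(e,yaw,p["contact_force"],p["opening"])
overlay(s,"scene",[],390,120,490,240,5,"w11")
E
```

```text
[0.44725886 0.29790114 0.09206172] 0.31800335196141694 [ 0.19143798 -0.82727363  0.09243917] 0.6007992680803379
```

View pics/w11.png

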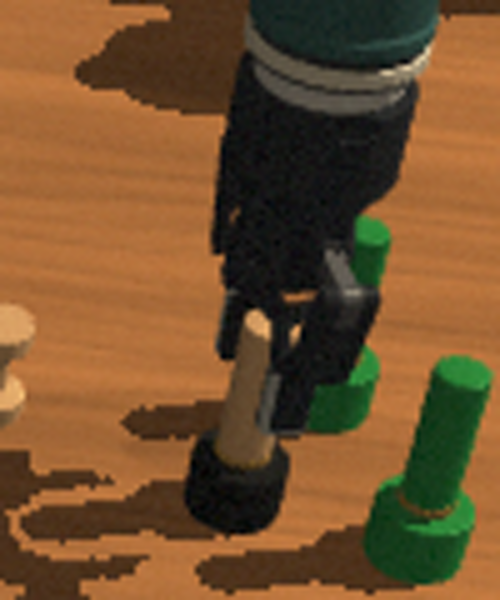

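Call:
{"fn": "step_arm", "kwargs": {"steps": [[0,-0.1,-0.3,0,0,0],[0,0,-0.3,0,0,0],[0,0,0,0,0,0],[0,0,0,0,0,0],[0,0,0,0,0,0]]}}

```text
time_s: 14.55
eef_pos: [0.4466, 0.2965, 0.0851]
orientation: [-1.842, -2.545, 0.001]
contact_force: [-0.7, -0.4, -0.5]
opening: 0.602
```

Call:
{"fn": "step_arm", "kwargs": {"steps": [[0,0,0,0,0,0],[0,0,0,0,0,0],[0,0,0,0,0,0],[0,0,0,0,0,0],[0,0,0,0,0,0]], "gripper": 0.0}}

```text
time_s: 14.97
eef_pos: [0.4467, 0.2966, 0.0855]
orientation: [-1.842, -2.545, 0.0]
contact_force: [-1.6, 0.5, 2.9]
opening: 0.285
```

Call:
{"fn": "step_arm", "kwargs": {"steps": [[0,0,0,0,0,0],[0,0,0,0,0,0],[0,0,0,0,0,0],[0,0,0,0,0,0],[0,0,0,0,0,0]]}}

```text
time_s: 15.38
eef_pos: [0.4467, 0.2966, 0.0855]
orientation: [-1.842, -2.545, 0.0]
contact_force: [-2.7, -1.5, 4.8]
opening: 0.29
```

```bash
python3 - <<'E'
from wov import *
s=grab("scene","s12")
e,yaw,p=tool();print(e,yaw,p["orientation"],p["contact_force"],p["opening"])
overlay(s,"scene",[],390,120,490,240,5,"w12")
E
```

```text
[0.44667492 0.29657297 0.08546145] 0.3180343391476824 [-1.84158966e+00 -2.54508608e+00  1.63791846e-04] [-2.64389694 -0.31171015  5.33630964] 0.2929223245188598
```

View pics/w12.png

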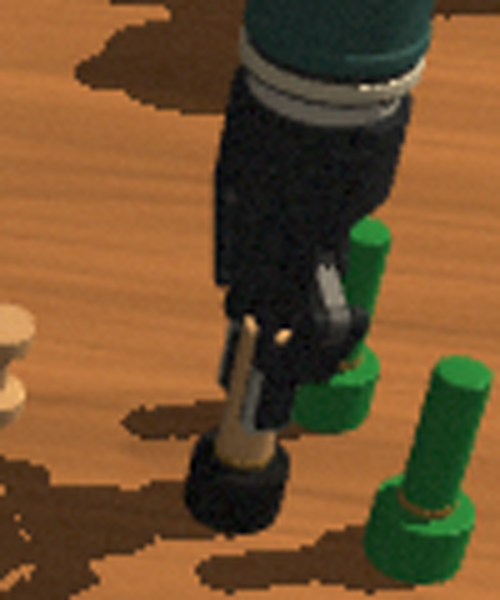

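Call:
{"fn": "step_arm", "kwargs": {"steps": [[0,0,1.0,0,0,0],[0,0,3,0,0,0],[0,0,3.5,0,0,0],[0,0,3.5,0,0,0],[0,0,3.5,0,0,0]]}}

```text
time_s: 15.85
eef_pos: [0.4462, 0.2961, 0.2311]
orientation: [-1.842, -2.545, 0.002]
contact_force: [0.8, 0.6, -2.1]
opening: 0.285
```

Call:
{"fn": "step_arm", "kwargs": {"steps": [[0,0,2.5,0,0,0],[0.3,-0.8,0,0,0,0],[0.8,-2.2,0,0,0,-0.04],[0.9,-2.5,0,0,0,-0.04],[0.9,-2.5,0,0,0,-0.04]]}}

```text
time_s: 16.27
eef_pos: [0.4752, 0.2153, 0.2537]
orientation: [-1.991, -2.429, 0.003]
contact_force: [0.5, -0.2, -2.5]
opening: 0.288
```

Call:
{"fn": "step_arm", "kwargs": {"steps": [[0.9,-2.5,0,0,0,-0.04],[0.9,-2.5,0,0,0,-0.04],[0.9,-2.5,0,0,0,-0.04],[0.9,-2.5,0,0,0,-0.04],[0.9,-2.5,0,0,0,-0.04]]}}

```text
time_s: 16.68
eef_pos: [0.5201, 0.0897, 0.2532]
orientation: [-2.225, -2.216, 0.003]
contact_force: [0.2, 0.4, -3.3]
opening: 0.292
```

Call:
{"fn": "step_arm", "kwargs": {"steps": [[0.9,-2.5,0,0,0,-0.04],[0.9,-2.5,0,0,0,-0.04],[0.9,-2.5,0,0,0,-0.04],[0.9,-2.5,0,0,0,-0.04],[0.9,-2.5,0,0,0,-0.04]]}}

```text
time_s: 17.1
eef_pos: [0.565, -0.0352, 0.2531]
orientation: [-2.435, -1.982, 0.003]
contact_force: [-0.6, -0.4, -3.8]
opening: 0.29
```

Call:
{"fn": "step_arm", "kwargs": {"steps": [[0.9,-2.5,0,0,0,-0.04],[0.7,-2.0,0,0,0,-0.04],[0.1,-0.5,0,0,0,0],[0,0,0,0,0,0],[0,0,0,0,0,0]]}}

```text
time_s: 17.52
eef_pos: [0.5818, -0.0834, 0.2537]
orientation: [-2.51, -1.885, 0.002]
contact_force: [-0.8, 0.9, -2.6]
opening: 0.287
```

```bash
python3 - <<'E'
from wov import *
s=grab("scene","s13")
e,yaw,p=tool();print(e,yaw,p["orientation"],p["contact_force"],p["opening"],p["joints"])
overlay(s,"scene",[],215,110,335,230,5,"w13")
E
```

```text
[ 0.58185616 -0.08286867  0.25403921] -0.2816372319355075 [-2.50963409e+00 -1.88645713e+00  1.71229967e-03] [ 1.07346584 -0.40874739 -4.03875517] 0.2921533407024722 [-1.84153309e-01  1.02838320e-01  1.79713414e+00  5.84557749e-04
  1.24383806e+00  9.72959487e-02]
```

View pics/w13.png

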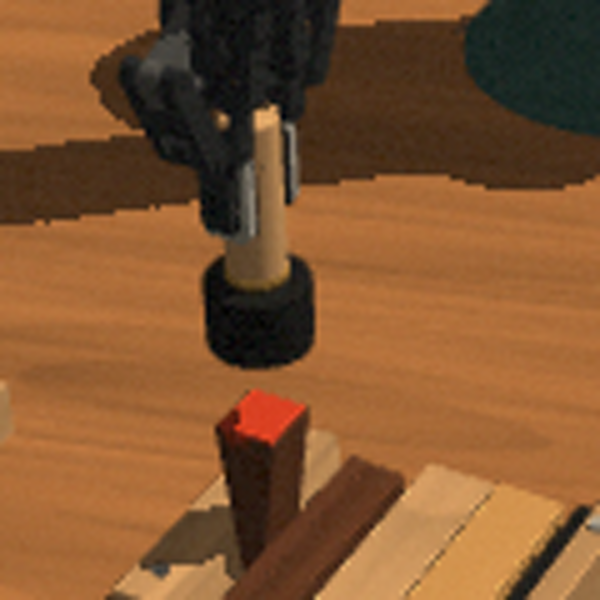

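Call:
{"fn": "step_arm", "kwargs": {"steps": [[0.05,0,-0.8,0,0,0],[0,0,-0.9,0,0,0],[0,0,-0.6,0,0,0],[0,0,-0.4,0,0,0],[0,0,-0.2,0,0,0]]}}

```text
time_s: 17.98
eef_pos: [0.5824, -0.0828, 0.2246]
orientation: [-2.509, -1.887, 0.003]
contact_force: [-0.6, 0.1, -4.0]
opening: 0.291
```

Call:
{"fn": "step_arm", "kwargs": {"steps": [[0,0,-0.1,0,0,0],[0,0,-0.1,0,0,0],[0,0,-0.1,0,0,0],[0,0,-0.1,0,0,0],[0,0,-0.1,0,0,0]]}}

```text
time_s: 18.4
eef_pos: [0.5835, -0.0835, 0.2216]
orientation: [2.511, 1.887, 0.001]
contact_force: [-0.2, -0.7, -3.0]
opening: 0.289
```

```bash
python3 - <<'E'
from wov import *
e,yaw,p=tool();print(e,yaw,p["contact_force"])
E
```

```text
[ 0.58348492 -0.08353979  0.22159788] -0.2820233478076584 [-0.20340306 -0.74354023 -3.03739075]
```

Call:
{"fn": "step_arm", "kwargs": {"steps": [[0,0,-0.1,0,0,0],[0,0,-0.1,0,0,0],[0,0,-0.1,0,0,0],[0,0,-0.1,0,0,0],[0,0,-0.1,0,0,0]]}}

```text
time_s: 18.82
eef_pos: [0.5832, -0.0834, 0.2162]
orientation: [-2.512, -1.887, -0.0]
contact_force: [-1.1, -0.2, -3.9]
opening: 0.288
```

Call:
{"fn": "step_arm", "kwargs": {"steps": [[0,0,-0.06,0,0,0],[0,0,-0.06,0,0,0],[0,0,-0.06,0,0,0],[0,0,-0.06,0,0,0],[0,0,-0.06,0,0,0]]}}

```text
time_s: 19.23
eef_pos: [0.5836, -0.0835, 0.2143]
orientation: [2.511, 1.887, 0.001]
contact_force: [-1.5, -0.1, 2.6]
opening: 0.289
```

Call:
{"fn": "step_arm", "kwargs": {"steps": [[0,0,-0.06,0,0,0],[0,0,-0.06,0,0,0],[0,0,-0.06,0,0,0],[0,0,-0.06,0,0,0],[0,0,-0.06,0,0,0]]}}

```text
time_s: 19.65
eef_pos: [0.5839, -0.0834, 0.2108]
orientation: [2.511, 1.886, 0.002]
contact_force: [0.1, 0.8, 3.6]
opening: 0.287
```

Call:
{"fn": "step_arm", "kwargs": {"steps": [[0,0,-0.08,0,0,0],[0,0,-0.08,0,0,0],[0,0,-0.08,0,0,0],[0,0,-0.08,0,0,0],[0,0,-0.08,0,0,0]]}}

```text
time_s: 20.07
eef_pos: [0.5839, -0.0832, 0.2071]
orientation: [2.511, 1.887, 0.002]
contact_force: [0.2, 1.7, 8.3]
opening: 0.286
```

Call:
{"fn": "step_arm", "kwargs": {"steps": [[0,0,-0.08,0,0,0],[0,0,-0.08,0,0,0],[0,0,-0.08,0,0,0],[0,0,-0.08,0,0,0],[0,0,-0.08,0,0,0]]}}

```text
time_s: 20.48
eef_pos: [0.5842, -0.083, 0.2034]
orientation: [2.511, 1.887, 0.004]
contact_force: [-0.4, 2.9, 7.4]
opening: 0.291
```

Call:
{"fn": "step_arm", "kwargs": {"steps": [[0,0,-0.05,0,0,0],[0,0,-0.05,0,0,0],[0,0,-0.05,0,0,0],[0,0,-0.05,0,0,0],[0,0,-0.05,0,0,0]]}}

```text
time_s: 20.9
eef_pos: [0.5844, -0.0829, 0.2016]
orientation: [2.511, 1.886, 0.005]
contact_force: [-1.4, 2.9, 10.7]
opening: 0.292
```

```bash
python3 - <<'E'
from wov import *
s=grab("scene","s14")
e,yaw,p=tool();print(e,yaw,p["contact_force"],p["wrist_torque"])
overlay(s,"scene",[],215,110,335,250,5,"w14")
E
```

```text
[ 0.58440293 -0.08289811  0.20148636] -0.282109991565507 [-0.34534366  3.29942582  9.65468165] [ 0.72437775  0.01117016 -0.05777244]
```

View pics/w14.png

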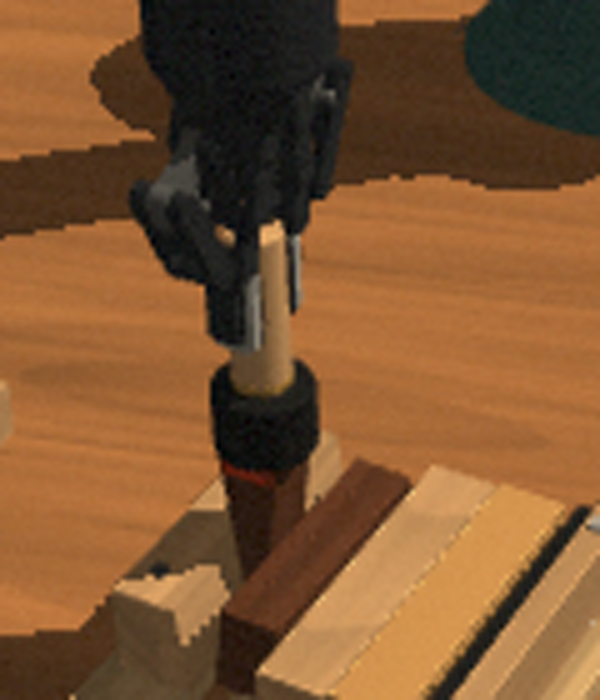

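Call:
{"fn": "step_arm", "kwargs": {"steps": [[0.01,0.04,0,0,0,0],[0.01,0.04,0,0,0,0],[0.01,0.04,-0.03,0,0,0],[0,0,-0.04,0,0,0],[0,0,-0.04,0,0,0]]}}

```text
time_s: 21.37
eef_pos: [0.5846, -0.0822, 0.2001]
orientation: [2.51, 1.886, 0.003]
contact_force: [0.9, 1.6, 8.1]
opening: 0.289
```

Call:
{"fn": "step_arm", "kwargs": {"steps": [[0,0.01,-0.05,0,0,0],[0,0.01,-0.05,0,0,0],[0,0.01,-0.05,0,0,0],[0,0.01,-0.05,0,0,0],[0,0,-0.05,0,0,0]]}}

```text
time_s: 21.78
eef_pos: [0.5847, -0.0819, 0.1977]
orientation: [2.51, 1.886, 0.003]
contact_force: [-0.1, 1.2, 7.6]
opening: 0.286
```

```bash
python3 - <<'E'
from wov import *
e,yaw,p=tool();print(e,yaw,p["contact_force"],p["wrist_torque"])
E
```

```text
[ 0.58468854 -0.08185646  0.19769318] -0.2820293012102814 [-0.08771378  1.17659013  7.58355257] [ 0.30175269 -0.04532076 -0.01066312]
```

Call:
{"fn": "step_arm", "kwargs": {"steps": [[0,0.01,-0.06,0,0,0],[0,0.01,-0.06,0,0,0],[0,0.01,-0.06,0,0,0],[0,0.01,-0.06,0,0,0],[0,0,-0.06,0,0,0]]}}

```text
time_s: 22.2
eef_pos: [0.5848, -0.0815, 0.1947]
orientation: [2.51, 1.886, 0.004]
contact_force: [0.4, 1.8, 8.6]
opening: 0.293
```

Call:
{"fn": "step_arm", "kwargs": {"steps": [[0,0.01,-0.05,0,0,0],[0,0.01,-0.05,0,0,0],[0,0.01,-0.05,0,0,0],[0,0.01,-0.05,0,0,0],[0,0,-0.05,0,0,0]]}}

```text
time_s: 22.62
eef_pos: [0.5848, -0.0811, 0.1922]
orientation: [2.51, 1.886, 0.004]
contact_force: [0.8, 1.1, 8.6]
opening: 0.292
```

Call:
{"fn": "step_arm", "kwargs": {"steps": [[0,0.01,-0.05,0,0,0],[0,0.01,-0.05,0,0,0],[0,0.01,-0.05,0,0,0],[0,0.01,-0.05,0,0,0],[0,0,-0.05,0,0,0]]}}

```text
time_s: 23.03
eef_pos: [0.5848, -0.0808, 0.1897]
orientation: [2.51, 1.886, 0.004]
contact_force: [1.0, 1.1, 9.0]
opening: 0.288
```

Call:
{"fn": "step_arm", "kwargs": {"steps": [[0,0.01,-0.05,0,0,0],[0,0.01,-0.05,0,0,0],[0,0.01,-0.05,0,0,0],[0,0.01,-0.05,0,0,0],[0,0,-0.05,0,0,0]]}}

```text
time_s: 23.45
eef_pos: [0.5848, -0.0804, 0.1871]
orientation: [2.51, 1.886, 0.004]
contact_force: [0.5, 0.7, 8.0]
opening: 0.286
```

```bash
python3 - <<'E'
from wov import *
s=grab("scene","s15")
e,yaw,p=tool();print(e,yaw,p["contact_force"],p["wrist_torque"])
overlay(s,"scene",[],215,110,345,250,5,"w15")
E
```

```text
[ 0.58478049 -0.08040791  0.18702903] -0.28202340658041913 [0.48531082 0.91954742 7.80551574] [ 0.16763136 -0.2721261  -0.00186391]
```

View pics/w15.png

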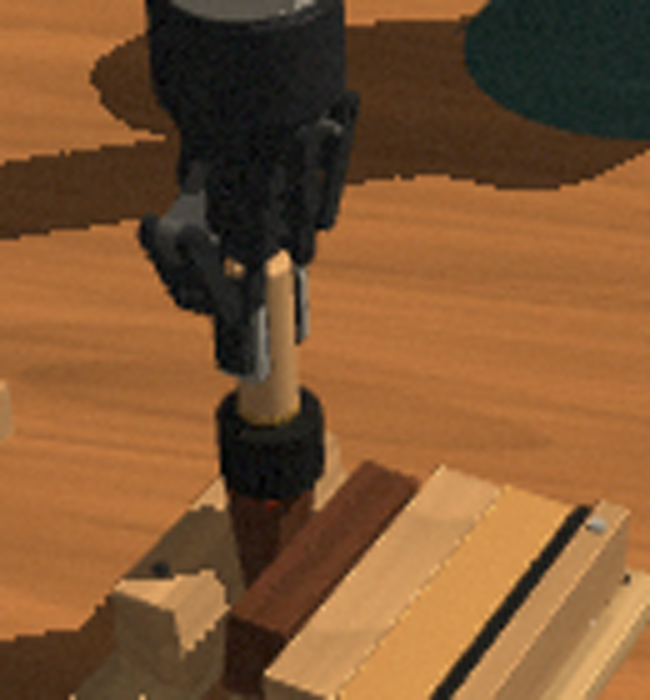

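Call:
{"fn": "step_arm", "kwargs": {"steps": [[0,0.01,-0.05,0,0,0],[0,0.01,-0.05,0,0,0],[0,0.01,-0.05,0,0,0],[0,0.01,-0.05,0,0,0],[0,0,-0.05,0,0,0]]}}

```text
time_s: 23.92
eef_pos: [0.5848, -0.08, 0.1846]
orientation: [2.51, 1.886, 0.003]
contact_force: [0.2, 2.0, 8.4]
opening: 0.287
```

Call:
{"fn": "step_arm", "kwargs": {"steps": [[0,0.01,-0.05,0,0,0],[0,0.01,-0.05,0,0,0],[0,0.01,-0.05,0,0,0],[0,0,-0.04,0,0,0],[0,0,-0.04,0,0,0]]}}

```text
time_s: 24.33
eef_pos: [0.5847, -0.0797, 0.1823]
orientation: [2.51, 1.886, 0.003]
contact_force: [0.6, 1.2, 8.6]
opening: 0.288
```

Call:
{"fn": "step_arm", "kwargs": {"steps": [[0,0.01,-0.04,0,0,0],[0,0.01,-0.04,0,0,0],[0,0.01,-0.04,0,0,0],[0,0,-0.04,0,0,0],[0,0,-0.04,0,0,0]]}}

```text
time_s: 24.75
eef_pos: [0.5847, -0.0795, 0.1802]
orientation: [2.51, 1.886, 0.003]
contact_force: [0.2, 1.0, 7.1]
opening: 0.29
```

Call:
{"fn": "step_arm", "kwargs": {"steps": [[0,0.01,-0.04,0,0,0],[0,0.01,-0.04,0,0,0],[0,0.01,-0.04,0,0,0],[0,0,-0.04,0,0,0],[0,0,-0.04,0,0,0]]}}

```text
time_s: 25.17
eef_pos: [0.5847, -0.0792, 0.1785]
orientation: [2.51, 1.886, 0.003]
contact_force: [-1.0, 0.8, 10.7]
opening: 0.288
```

Call:
{"fn": "step_arm", "kwargs": {"steps": [[0,0.01,-0.03,0,0,0],[0,0,-0.03,0,0,0],[0,0,-0.03,0,0,0],[0,0,0,0,0,0],[0,0,0,0,0,0]]}}

```text
time_s: 25.58
eef_pos: [0.5848, -0.0792, 0.1783]
orientation: [2.509, 1.886, 0.003]
contact_force: [-2.2, 0.7, 12.0]
opening: 0.291
```

```bash
python3 - <<'E'
from wov import *
e,yaw,p=tool();print(e,yaw,p["contact_force"],p["wrist_torque"])
E
```

```text
[ 0.58478167 -0.07918884  0.17828106] -0.28192170866630095 [-2.18411113  0.69692193 12.01517604] [ 0.21624906  0.28798919 -0.0669819 ]
```

Call:
{"fn": "step_arm", "kwargs": {"steps": [[0,0,-0.04,0,0,0],[0,0,-0.04,0,0,0],[0,0,-0.04,0,0,0],[0,0,0,0,0,0],[0,0,0,0,0,0]]}}

```text
time_s: 26.0
eef_pos: [0.585, -0.0792, 0.178]
orientation: [2.509, 1.885, 0.004]
contact_force: [-3.4, 0.6, 15.6]
opening: 0.289
```

Call:
{"fn": "step_arm", "kwargs": {"steps": [[0,0,-0.04,0,0,0],[0,0,-0.04,0,0,0],[0,0,0,0,0,0],[0,0,0,0,0,0],[0,0,0,0,0,0]]}}

```text
time_s: 26.42
eef_pos: [0.5851, -0.0792, 0.1778]
orientation: [2.509, 1.885, 0.004]
contact_force: [-3.4, 1.2, 18.4]
opening: 0.29
```

Call:
{"fn": "step_arm", "kwargs": {"steps": [[0,0,0.1,0,0,0],[0,0,0.2,0,0,0],[0,0,0.5,0,0,0],[0,0,1.0,0,0,0],[0,0,1.5,0,0,0]]}}

```text
time_s: 26.83
eef_pos: [0.581, -0.0785, 0.2041]
orientation: [-2.507, -1.884, 0.008]
contact_force: [0.3, -0.7, -3.0]
opening: 0.291
```

Call:
{"fn": "step_arm", "kwargs": {"steps": [[0,0,2.0,0,0,0],[0,0,1.5,0,0,0],[0,0,0.5,0,0,0],[0,0,0,0,0,0],[0,0,0,0,0,0]]}}

```text
time_s: 27.25
eef_pos: [0.5829, -0.0788, 0.2461]
orientation: [-2.511, -1.887, 0.002]
contact_force: [-0.1, -0.6, -3.5]
opening: 0.288
```

```bash
python3 - <<'E'
from wov import *
s=grab("scene","s16")
e,yaw,p=tool();print(e,yaw,p["orientation"],p["contact_force"],p["wrist_torque"])
overlay(s,"scene",[],215,110,345,250,5,"w16")
E
```

```text
[ 0.58255617 -0.07869659  0.24538547] -0.28201428257319205 [-2.51002137 -1.88600942  0.00298724] [ 0.19545313 -0.29092006 -3.65910172] [0.03585368 0.03069022 0.00904285]
```

View pics/w16.png

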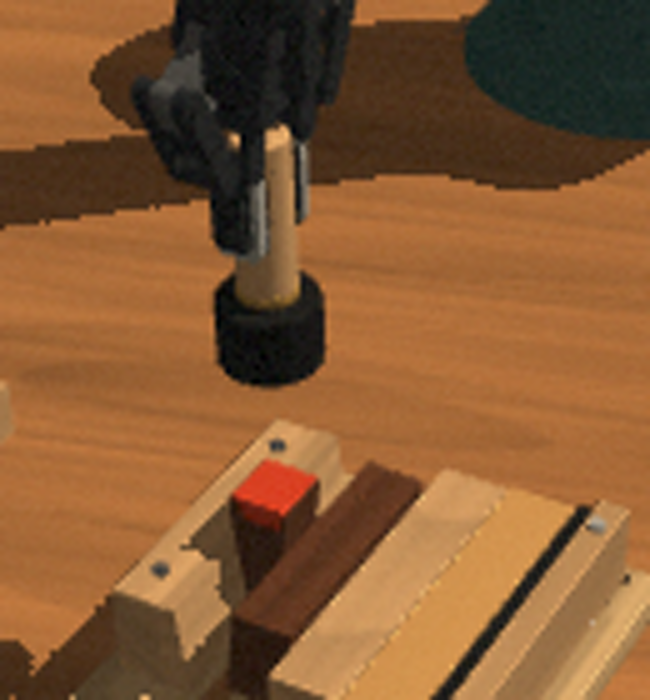

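Call:
{"fn": "step_arm", "kwargs": {"steps": [[-0.3,0.8,0.5,0,0,0.04],[-0.8,2.2,0.5,0,0,0.04],[-0.9,2.5,0,0,0,0.04],[-0.9,2.5,0,0,0,0.04],[-0.9,2.5,0,0,0,0.04]]}}

```text
time_s: 27.72
eef_pos: [0.544, 0.0269, 0.255]
orientation: [-2.308, -2.128, 0.004]
contact_force: [-0.0, 0.3, -4.0]
opening: 0.284
```

Call:
{"fn": "step_arm", "kwargs": {"steps": [[-0.9,2.5,0,0,0,0.04],[-0.9,2.5,0,0,0,0.04],[-0.9,2.5,0,0,0,0.04],[-0.9,2.5,0,0,0,0.04],[-0.9,2.5,0,0,0,0.04]]}}

```text
time_s: 28.13
eef_pos: [0.4988, 0.152, 0.2551]
orientation: [-2.083, -2.349, 0.004]
contact_force: [0.1, -0.2, -3.1]
opening: 0.285
```

Call:
{"fn": "step_arm", "kwargs": {"steps": [[-0.9,2.5,0,0,0,0.04],[-0.9,2.5,0,0,0,0.04],[-0.9,2.5,0,0,0,0.04],[-0.9,2.5,0,0,0,0.04],[-0.9,2.5,0,0,0,0.04]]}}

```text
time_s: 28.55
eef_pos: [0.454, 0.2768, 0.2551]
orientation: [-1.838, -2.546, 0.005]
contact_force: [0.1, 0.2, -2.9]
opening: 0.29
```

Call:
{"fn": "step_arm", "kwargs": {"steps": [[-0.7,2.0,0,0,0,0],[0,0,0,0,0,0],[0,0,0,0,0,0],[0,0,0,0,0,0],[0,0,0,0,0,0]]}}

```text
time_s: 28.97
eef_pos: [0.4485, 0.2951, 0.2561]
orientation: [-1.843, -2.544, 0.003]
contact_force: [-0.4, 0.4, -3.0]
opening: 0.286
```

```bash
python3 - <<'E'
from wov import *
s=grab("scene","s17")
e,yaw,p=tool();print(e,yaw,p["orientation"],p["contact_force"],p["wrist_torque"])
overlay(s,"scene",[],380,60,500,240,3.5,"w17")
E
```

```text
[0.44864244 0.29513445 0.25637445] 0.3168091278589387 [-1.84314094e+00 -2.54394787e+00  1.83624854e-03] [ 0.3615848   0.32892119 -3.80637486] [ 0.02590531 -0.02536043 -0.01980733]
```

View pics/w17.png

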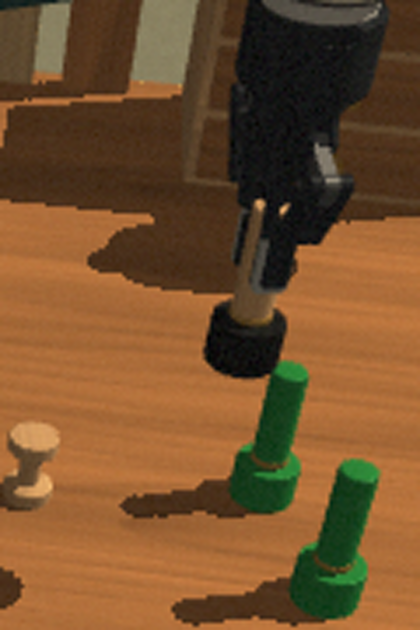

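Call:
{"fn": "step_arm", "kwargs": {"steps": [[-0.1,0,-2.0,0,0,0],[-0.1,0,-3.5,0,0,0],[0,0,-3.5,0,0,0],[0,0,-3.0,0,0,0],[0,0,-2.0,0,0,0]]}}

```text
time_s: 29.43
eef_pos: [0.4451, 0.294, 0.1136]
orientation: [-1.843, -2.542, 0.006]
contact_force: [-0.9, -0.9, -3.1]
opening: 0.292
```

Call:
{"fn": "step_arm", "kwargs": {"steps": [[0,0,-1.0,0,0,0],[0,0,-0.5,0,0,0],[0,0,-0.1,0,0,0],[0,0,0,0,0,0],[0,0,0,0,0,0]]}}

```text
time_s: 29.85
eef_pos: [0.448, 0.2969, 0.1029]
orientation: [1.841, 2.544, 0.005]
contact_force: [0.5, -0.0, -3.2]
opening: 0.287
```

Call:
{"fn": "step_arm", "kwargs": {"steps": [[0,0,-0.2,0,0,0],[0,0,-0.2,0,0,0],[0,0,-0.1,0,0,0],[0,0,0,0,0,0],[0,0,0,0,0,0]]}}

```text
time_s: 30.27
eef_pos: [0.4464, 0.2962, 0.096]
orientation: [-1.842, -2.545, 0.0]
contact_force: [-0.3, -0.2, -3.2]
opening: 0.293
```

Call:
{"fn": "step_arm", "kwargs": {"steps": [[0,0,-0.2,0,0,0],[0,0,-0.2,0,0,0],[0,0,-0.2,0,0,0],[0,0,0,0,0,0],[0,0,0,0,0,0]]}}

```text
time_s: 30.68
eef_pos: [0.4463, 0.296, 0.0896]
orientation: [-1.841, -2.545, 0.001]
contact_force: [-0.1, 0.3, -1.5]
opening: 0.286
```

Call:
{"fn": "step_arm", "kwargs": {"steps": [[0,0,-0.1,0,0,0],[0,0,-0.1,0,0,0],[0,0,-0.05,0,0,0],[0,0,0,0,0,0],[0,0,0,0,0,0]]}}

```text
time_s: 31.1
eef_pos: [0.4465, 0.2961, 0.0874]
orientation: [-1.842, -2.545, 0.0]
contact_force: [-0.5, -0.4, -3.3]
opening: 0.29
```

Call:
{"fn": "step_arm", "kwargs": {"steps": [[0,0,-0.05,0,0,0],[0,0,-0.05,0,0,0],[0,0,-0.05,0,0,0],[0,0,0,0,0,0],[0,0,0,0,0,0]]}}

```text
time_s: 31.52
eef_pos: [0.4465, 0.2961, 0.0859]
orientation: [-1.842, -2.545, 0.0]
contact_force: [0.4, 0.2, -3.5]
opening: 0.289
```

```bash
python3 - <<'E'
from wov import *
e,yaw,p=tool();print(e,p["contact_force"],p["wrist_torque"])
E
```

```text
[0.44649718 0.29612835 0.08593691] [ 0.37934351  0.19073389 -3.49613654] [ 0.02404721 -0.00663479 -0.04881103]
```

Call:
{"fn": "step_arm", "kwargs": {"steps": [[0,0,-0.05,0,0,0],[0,0,-0.05,0,0,0],[0,0,0,0,0,0],[0,0,0,0,0,0],[0,0,0,0,0,0]]}}

```text
time_s: 31.93
eef_pos: [0.4466, 0.2963, 0.0855]
orientation: [1.842, 2.545, 0.0]
contact_force: [-2.2, -0.7, 3.8]
opening: 0.291
```

Call:
{"fn": "step_arm", "kwargs": {"steps": [[0,0,0,0,0,0],[0,0,0,0,0,0],[0,0,0,0,0,0],[0,0,0,0,0,0],[0,0,0,0,0,0]]}}

```text
time_s: 32.35
eef_pos: [0.4466, 0.2963, 0.0854]
orientation: [1.842, 2.545, 0.0]
contact_force: [-3.0, -1.6, 5.6]
opening: 0.291
```

Mallet is on the bench at the same height as when I picked it up. I release it and rise straight up.

Call:
{"fn": "step_arm", "kwargs": {"steps": [[0,0,0,0,0,0],[0,0,0,0,0,0],[0,0,0,0,0,0],[0,0,0,0,0,0],[0,0,0,0,0,0]], "gripper": 0.6}}

```text
time_s: 32.77
eef_pos: [0.4466, 0.2962, 0.0848]
orientation: [1.842, 2.545, 0.0]
contact_force: [-0.8, 0.0, 0.4]
opening: 0.599
```

Call:
{"fn": "step_arm", "kwargs": {"steps": [[0,0,0.8,0,0,0],[0,0,1.6,0,0,0],[0,0,2.5,0,0,0],[0,0,3.0,0,0,0],[0,0,3.0,0,0,0]]}}

```text
time_s: 33.18
eef_pos: [0.446, 0.2958, 0.195]
orientation: [-1.841, -2.545, 0.002]
contact_force: [0.9, 1.4, 0.6]
opening: 0.599
```

Call:
{"fn": "step_arm", "kwargs": {"steps": [[0,-2,2.0,0,0,0],[0,-3,2,0,0,0],[0,-3,0,0,0,0],[0,-3,0,0,0,0],[0,-2,0,0,0,0]]}}

```text
time_s: 33.6
eef_pos: [0.4466, 0.1643, 0.2354]
orientation: [1.841, 2.543, 0.002]
contact_force: [-0.4, -0.1, 0.0]
opening: 0.601
```

Call:
{"fn": "step_arm", "kwargs": {"steps": [[0,0,0,0,0,0],[0,0,0,0,0,0],[0,0,0,0,0,0],[0,0,0,0,0,0],[0,0,0,0,0,0]]}}

```text
time_s: 34.02
eef_pos: [0.4465, 0.167, 0.234]
orientation: [-1.84, -2.546, -0.0]
contact_force: [-0.3, 0.3, -0.1]
opening: 0.602
```

```bash
python3 - <<'E'
from wov import *
s=grab("scene","s18");t=grab("top","t18")
e,yaw,p=tool();print(e,p["contact_force"],p["time_s"])
overlay(s,"scene",[],140,140,510,320,2.1,"w18")
overlay(s,"scene",[],220,180,320,270,7,"w18j")
overlay(t,"top",[],285,130,385,230,6,"w18t")
E
```

```text
[0.44647787 0.16693205 0.23385102] [ 0.1870793   0.30077692 -0.01607118] 34.1167
```

View pics/w18.png

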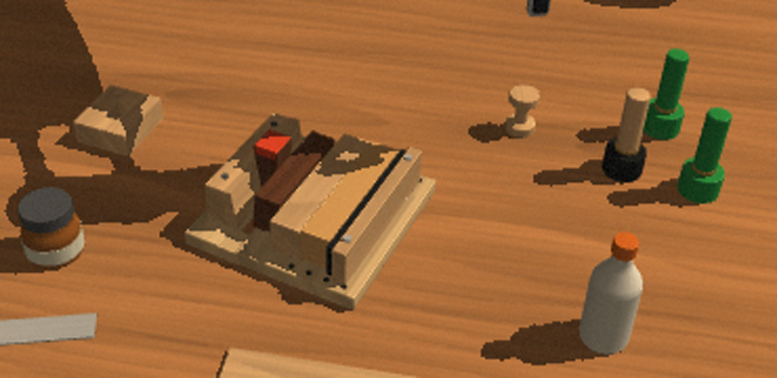

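View pics/w18j.png

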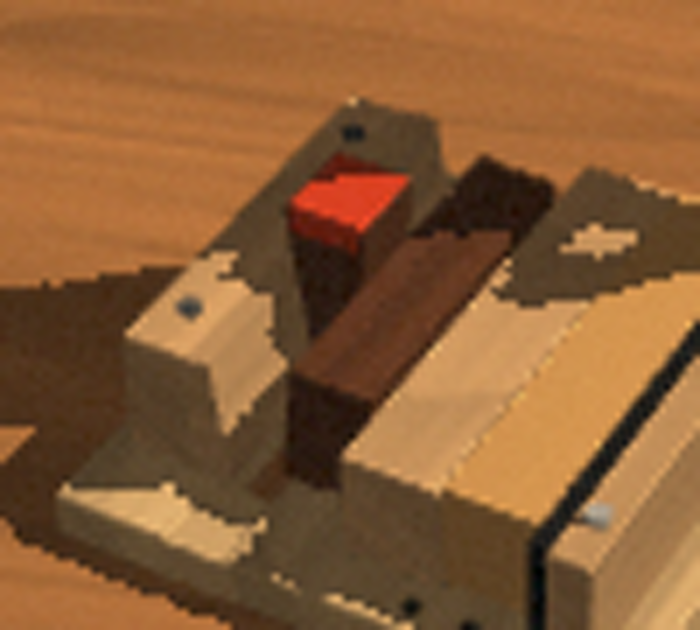

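View pics/w18t.png

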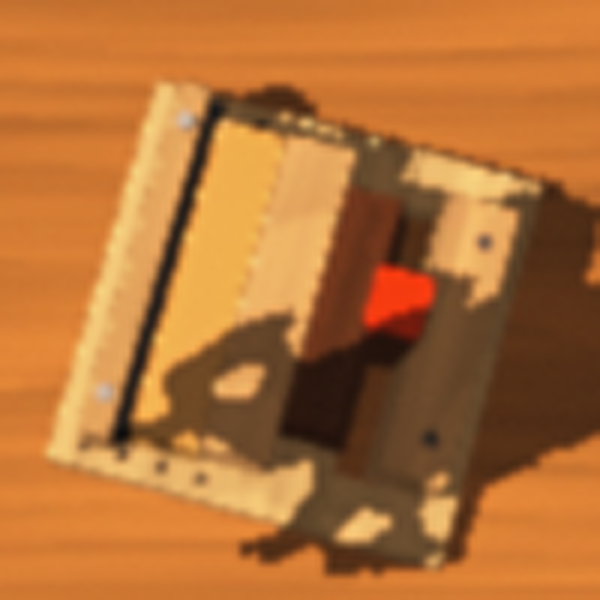

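```bash
python3 -c "
from rig import ctrl; print(ctrl.finish_job())"
```

```text
the job is handed in; nothing more can be done
None
```

I handed the job in after about 34 s of the 72 s allowed. The interface gives no verdict, so I can't confirm it was judged a pass.

**What I did**
- **Wedge:** I took it from its holder and set it upright and loose in the slot. I shifted it 0.8 mm when it touched the caul, then let go.
- **Tapping:** I picked up the black-headed mallet and eased the wedge down with it in one slow push, not separate taps. It moved under about 10–12 N for some 36 mm. Resistance then rose to about 21 N and the wedge stopped, so I lifted off.
- **Mallet:** I stood it back where it had been.

**Last checks**
- In the final pictures the wedge is deep and upright in the slot. The caul, both halves and the rubber fence have no visible gaps.
- The mallet stands upright. It met the bench at the same height as when I picked it up.
- The bottle, jar, spool and green look-alikes appear undisturbed. The wrist force was near zero, with the arm clear of everything.

**What disagreed or was not measured**
- The final push was about 21 N, slightly over the 15–20 N said to set the wedge well but under the 25 N that counts as forcing.
- The camera estimates of the slot's middle differed by 2–3 mm, so I settled the fit by touch.
- I had no reading of the force between the halves. From the rise in push force I put it at roughly 7–10 N, against the 4 N needed.

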